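# Load the solder stand from the back of the supply rack

## Task

The spool of solder stands in the back row of the plywood supply rack, behind the flux bottle, the square patina bottle and the nugget jar. Take those three out and stand them on the long metal tray, then fetch the spool and set it right down over the spindle of the solder stand. Afterwards put the two bottles and the jar back in the rack, each standing where it stood at the start; keep all three upright throughout, and leave the nail tin and the rubbing stone in the rack where they are.

Things in the scene. Friction and masses are not known exactly. Their poses are not given: they have to be found in the camera images.
- rack: Low open plywood rack, fixed, 181 x 266 mm, 8 mm walls. Origin on the bench, midway across; x from front lip to back wall, y along the width, yaw within 0.2 rad. Floor at z 8 mm; inside x -75..90, y -125..125 mm. Heights: back 60, sides 50, lip 18 mm. Tall things at about x -34 mm (front row), low ones at x +30 (back row), 75 mm apart in y, in any order.
- flux_bottle: Round white plastic bottle with a paper band, body 48 mm in diameter, conical shoulder, slender round grey cap 30 mm in diameter from 114 to 146 mm above its underside (total height 146 mm). Origin: centre of the underside, z up. About 0.22 kg; loose; stands in the rack's front row.
- patina_bottle: Square brown glass bottle, 46 x 46 mm body 94 mm tall, with a round black cap 34 mm in diameter from 108 to 138 mm above its underside (total height 138 mm). Origin: centre of the underside, z up; x and y are square to its sides. About 0.26 kg; loose; stands in the rack's front row.
- nugget_jar: Round clear glass jar filled with small glass nuggets, body 50 mm in diameter, with a broad flat metal lid 54 mm in diameter from 102 to 128 mm above its underside (total height 128 mm). Origin: centre of the underside, z up. About 0.28 kg; loose; stands in the rack's front row.
- solder_spool: Spool of solder wire standing on its flange: 56 mm in diameter, 46 mm tall, grey flanges and bright windings, with a 30 mm bore right through. Origin: on its axis at the underside, z up along the bore. About 0.35 kg; loose; stands in one of the three places of the rack's back row (its axis about 60 mm from the back wall).
- nail_tin: Closed round metal tin of nails, 50 mm in diameter, 40 mm tall, flat lid without a hole. Origin: centre of the underside. Loose, in the rack's back row; stays there.
- rubbing_stone: Rectangular grey two-layer abrasive stone, 50 x 40 x 32 mm tall. Origin: centre of the underside. Loose, in the rack's back row; stays there.
- side_tray: Shallow metal tray fixed left or right of the rack: 280 mm (x) by 130 mm (y), walls and floor 4 mm thick, rim 16 mm above the bench, a low wire handle at each end. Origin on the bench under its centre, z up; its long side, x, runs roughly away from the robot (yaw within 0.2 rad). Room for the three containers in a row.
- spool_stand: Solder stand, fixed on the other side of the rack: round dark steel base 90 mm in diameter, 10 mm thick, with an upright round-tipped spindle 10 mm in diameter in its middle, top 72 mm above the bench. Origin: on the bench under the spindle's axis. A loaded spool rests on the base, its underside 10 mm above the origin.

How it is judged (in metres and radians):
On the way, in this order (a step that is already met when the one before it is completed fails the run):
1. the flux bottle, the patina bottle and the nugget jar all stand upright in the side tray while the spool is still in its place (z of each of flux_bottle, patina_bottle, nugget_jar in the frame of side_tray below 0.012 m and angle between each of flux_bottle, patina_bottle, nugget_jar's own z axis and vertical below 0.15 rad and x of flux_bottle in the frame of side_tray between -0.125 and 0.125 m and y of flux_bottle in the frame of side_tray between -0.055 and 0.055 m and x of patina_bottle in the frame of side_tray between -0.125 and 0.125 m and y of patina_bottle in the frame of side_tray between -0.055 and 0.055 m and x of nugget_jar in the frame of side_tray between -0.125 and 0.125 m and y of nugget_jar in the frame of side_tray between -0.055 and 0.055 m and distance of solder_spool from where it was at the start of the episode below 0.02 m), for 0.2 s.
2. the solder spool sits fully down over the spindle of the stand (horizontal distance between solder_spool and spool_stand below 0.013 m and z of solder_spool in the frame of spool_stand below 0.016 m and angle between solder_spool's own z axis and vertical below 0.15 rad), for 0.2 s.
At the end, for the whole second after the job is handed in: Spool down on the stand (within 6 mm of the base, 13 mm of the spindle axis); both bottles and the jar upright (0.15 rad) in the rack within 15 mm of where each stood at the start; nail tin and rubbing stone within 20 mm of theirs; all released and at rest (all of step 2 and distance of each of flux_bottle, patina_bottle, nugget_jar from where it was at the start of the episode below 0.015 m and angle between each of flux_bottle, patina_bottle, nugget_jar's own z axis and vertical below 0.15 rad and linear speed of each of flux_bottle, patina_bottle, nugget_jar, solder_spool below 0.03 m/s and contact force between each of flux_bottle, patina_bottle, nugget_jar, solder_spool and the fingers below 0.1 N and distance of each of nail_tin, rubbing_stone from where it was at the start of the episode below 0.02 m); the robot touches nothing.
It fails at once if the flux bottle is tipped over by more than 0.7 rad (angle between flux_bottle's own z axis and vertical above 0.7 rad).
It fails at once if the patina bottle is tipped over by more than 0.7 rad (angle between patina_bottle's own z axis and vertical above 0.7 rad).
It fails at once if the nugget jar is tipped over by more than 0.7 rad (angle between nugget_jar's own z axis and vertical above 0.7 rad).
It fails at once if the nail tin is moved more than 25 mm (distance of nail_tin from where it was at the start of the episode above 0.025 m).
It fails at once if the rubbing stone is moved more than 25 mm (distance of rubbing_stone from where it was at the start of the episode above 0.025 m).
It also fails if it takes over 139 s, if anything falls off the work surface, if the arm or the gripper's body presses on something with over 40 N, if the wrist force passes 120 N, or if a joint passes its speed limit or range.

## Robot

A 6-joint arm with a two-finger parallel gripper is mounted at the origin on the work surface. World frame = base frame: x ahead of the robot, y to its left, z up, the work surface at z = 0. Lengths are in m, angles in degrees, forces in N, time in s.
With the tool pointing down it reaches from about 0.4 to 0.825 m from the base axis. Payload 7 kg.
Tool frame: the origin (TCP) lies midway between the tips of the shut fingers; the grasp point (between the pads) lies 19 mm behind it (grip_depth is the distance from the TCP to the grasp point, in m); z points along the fingers, y is the direction in which the jaws open and shut (so a half turn about z gives the same grasp; the last joint's range is limited). The gripper opens to 88 mm and grips with 3 to 60 N. Pads are 19 mm wide; open, the fingers measure 130 mm over their backs; the gripper's body (78 mm by 193 mm) begins 47 mm behind the grasp point.
Start: joints at [-48.696, 20.546, 0.682, 0, -70.136, -16.507], TCP at [0.283, -0.613, 0.227] pointing down, gripper open.
Joint ranges: [-176.03, 176.03], [-82.01, 121.73], [-58.28, 71.71], [-173.87, 95.51], [-174.79, -0.11], [-173.66, 173.66]. Speed limits (degrees/s): [136.94, 136.94, 172.46, 180, 180, 180].

## Interface

Orientations are given as [roll, pitch, yaw] about the fixed x, y, z axes, in that order (R = Rz(yaw) Ry(pitch) Rx(roll)).
In Python, from plant import * gives the robot as it stands.
- The arm moves only by the shell command python3 -m inch 'ROWS'. ROWS is JSON, a list of rows, each an object of numbers: "ax", "ay", "az": the turn, a rotation vector about the tool's x, y, z in degrees; "dx", "dy", "dz": the shift along the tool's x, y, z in mm; "fingers": the finger opening in mm, from 0 to 87.6. In form: [{"ax": .., "ay": .., "az": .., "dx": .., "dy": .., "dz": .., "fingers": ..}, ...]. A call has 1 to 8 rows; each row is the pose to reach, as a shift and turn from the pose commanded when the call began, along the tool's axes at that moment; what a row does not reach only later rows make up. A row lasts 1/8 s, in which the tool goes at most 62.5 mm and 10.7 degrees, less where a joint would pass 70% of its speed; a pose out of reach is approached as far as the arm can. A call with a gripper value outside its range is refused whole. The fingers move at their own pace and stop on an object; the grip force is fixed at half the most. Time passes only in rows, so rows that repeat a pose let the fingers close. It gives the time, the measured TCP pose, the force and the opening at its end, in the units of the state.
- get_obs(): the state, without advancing time (a new reading comes with each control period).
- snapshot(name): name is "scene" or "top"; returns a dict with "image" (480x640x3 uint8, red, green, blue), "fx", "fy", "cx", "cy" (pixels), "rvec" (rotation vector, rad) and "tvec" (3), from world to camera coordinates, as OpenCV has them. Camera axes: x right, y down, z forward; pixel columns grow to the right and rows downward; lengths in m; the calibration is good to about 2 mm. A picture is of the moment at which its call begins. There is no depth.
- close_job(): hands the job in, once; it reports no verdict.
Trained networks look in the newest picture that a camera, given by its name, has taken for a name from the list of things; names that differ only in an ending like _2 or _b are one class to them, and where a whole thing is asked for, a point or a joint stands for the part that bears it (a point fixed in the world has none). Each returns a list of dicts, best first, with "score" (0 to 1); they miss things now and then, are a little off and sometimes report something else, mostly with a low value. They report only what shows in the picture. A call takes as long as a camera call.
- search_frame(target, camera): "bbox" ([centre column, centre row, width, height] in pixels, round what is visible of it).
- trace(target, camera): "mask" (480x640 bool, what is visible of it) and "bbox" ([centre column, centre row, width, height] in pixels, round what is visible of it).
- landmark_of(target, camera): "position" ([column, row] in pixels: a listed point, or the origin of a listed thing).
The state is a dict: "clock": time; "joint_pos": joint angles; "qvel": joint speeds; "tau": joint torques, N m; "tool_pos": TCP position; "orientation": TCP orientation; "force": force on the tool from outside, world axes, zero at the start; "moment": the same for the moment, N m; "opening": finger opening in m.
Only numpy, scipy, OpenCV 4.12 (cv2) and the standard library are available. Lean on these libraries where they do the work, as an engineer would, in place of code of your own. Each camera call takes 0.05 s, during which the arm holds its last target.

## Working session

There is one attempt and no reset: what is moved stays moved. The work goes in short steps, Python scripts to look and compute and a shell command to move; the robot and the scene stay as the last step left them, time stands still between calls to the robot, and variables do not carry over. Pictures are saved under pics/ and viewed, and the job is handed in when it is done.

```bash
ls; mkdir -p pics
python3 - <<'E'
from plant import *
import cv2
print(get_obs())
for n in("scene","top"):
    s=snapshot(n); cv2.imwrite(f"pics/{n}0.png",s["image"][:,:,::-1]); print(n,s["fx"],s["cx"],s["cy"],s["rvec"],s["tvec"])
E
```

```text
pics
{'clock': 0.0, 'joint_pos': array([-4.86955989e+01,  2.05905249e+01,  6.32840217e-01, -2.16865780e-02,
       -7.01359318e+01, -1.65078292e+01]), 'qvel': array([ 0.12108361, -0.02980566,  0.04647078,  0.01694287, -0.09832127,
       -0.05347821]), 'tau': array([-8.23904193e-04, -5.82716775e+01,  2.93055171e+01,  6.99745104e+00,
        6.75518837e-03, -1.47328960e-04]), 'tool_pos': array([ 0.28287271, -0.61231339,  0.22562095]), 'orientation': array([ 1.79904449e+02, -7.05717031e-03, -1.55210808e+02]), 'force': array([-0.68226797,  0.14009675,  0.11546347]), 'moment': array([-0.0143444 , -0.04161282, -0.01142012]), 'opening': 0.08748463956128835}
scene 574.496629200375 324.04900115616294 231.04184399645555 [ 1.81092098  1.39662156 -0.70859578] [-0.12487909 -0.27899987  1.47520907]
top 445.74747104156455 317.4483231940863 237.21732129305633 [ 2.20228453 -2.17529008  0.02587604] [-0.0011471   0.53712036  0.87756423]
```

View pics/scene0.png

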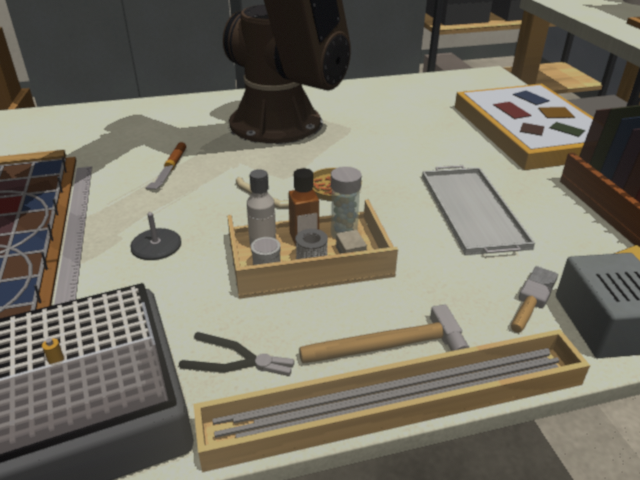

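View pics/top0.png

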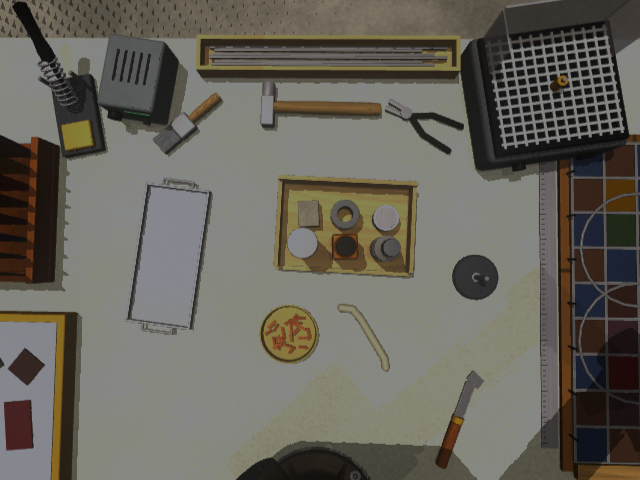

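```bash
cat > h.py <<'E'
from plant import *
import numpy as np, cv2
def cam(s):
    R,_=cv2.Rodrigues(np.array(s["rvec"],float)); K=np.array([[s["fx"],0,s["cx"]],[0,s["fy"],s["cy"]],[0,0,1.]])
    return K,R,np.array(s["tvec"],float).reshape(3)
def ray(c,p,z):
    K,R,t=c; d=R.T@np.linalg.inv(K)@np.array([p[0],p[1],1.]); o=-R.T@t
    return o+d*(z-o[2])/d[2]
def proj(c,P):
    K,R,t=c; q=(K@(R@np.atleast_2d(P).T+t[:,None])).T; return q[:,:2]/q[:,2:]
E
python3 - <<'E'
from h import *
np.set_printoptions(precision=4,suppress=True)
z={'rack':0,'flux_bottle':.008,'patina_bottle':.008,'nugget_jar':.008,'solder_spool':.008,'nail_tin':.008,'rubbing_stone':.008,'side_tray':0,'spool_stand':0}
for n in("top","scene"):
    s=snapshot(n); c=cam(s); print(n,"campos",-c[1].T@c[2])
    for k in z:
        for r in landmark_of(k,n)[:2]: print(k,round(r['score'],2),np.array(r['position']),ray(c,r['position'],z[k])[:2])
        for r in trace(k,n)[:2]:
            cv2.imwrite(f"/tmp/m_{n}_{k}.png",r['mask'].astype(np.uint8)*255) if 1 else 0
            print('   tr',round(r['score'],2),np.array(r['bbox']),r['mask'].sum()); break
E
```

```text
top campos [ 0.4978 -0.0132  0.9004]
rack 0.98 [342.5 234.5] [ 0.5437 -0.0448]
   tr 0.83 [345.9 225.5 146.5  98.3] 9103
flux_bottle 0.84 [379.9 246.6] [ 0.52   -0.1194]
   tr 0.91 [386.4 251.   36.5  28. ] 670
patina_bottle 0.57 [342.4 243.9] [ 0.5245 -0.0445]
   tr 0.83 [344.2 248.   26.8  29.8] 648
nugget_jar 0.72 [303.7 246.7] [0.5179 0.0329]
   tr 0.91 [302.2 244.6  31.3  26.6] 745
solder_spool 0.85 [345.7 214.5] [ 0.5836 -0.0505]
   tr 0.72 [345.9 215.2  25.1  31.5] 596
nail_tin 0.8 [383.4 218.1] [ 0.5771 -0.126 ]
   tr 0.87 [385.7 218.2  27.   28.7] 588
rubbing_stone 0.57 [309.4 215.5] [0.5808 0.0223]
   tr 0.58 [308.4 213.4  22.5  25.6] 507
side_tray 0.81 [166.9 255.7] [0.4964 0.3113]
side_tray 0.38 [345.9 246.5] [ 0.5196 -0.0519]
   tr 0.97 [167.8 256.6  84.5 156. ] 9404
spool_stand 0.63 [473.7 275.4] [ 0.4649 -0.3079]
   tr 0.9 [475.1 276.8  46.3  44.9] 1639
scene campos [ 1.3469 -0.2364  0.6321]
rack 0.95 [303.5 251.3] [ 0.5457 -0.055 ]
rack 0.7 [262.3 245.9] [ 0.5114 -0.124 ]
   tr 0.83 [312.7 248.6 175.   96.6] 7884
flux_bottle 0.78 [263.8 244.1] [ 0.5174 -0.1219]
   tr 0.68 [260.7 207.6  28.4  74. ] 1667
patina_bottle 0.76 [304.8 241.8] [ 0.5289 -0.0485]
   tr 0.6 [305.2 205.7  34.9  71.8] 1687
nugget_jar 0.64 [338.3 234. ] [0.5207 0.0174]
   tr 0.92 [344.5 204.8  32.7  78.6] 1836
solder_spool 0.71 [314.5 258.2] [ 0.5799 -0.0432]
   tr 0.84 [313.  242.3  32.   29.8] 858
nail_tin 0.74 [265.3 265.2] [ 0.5778 -0.13  ]
   tr 0.7 [266.7 251.9  33.2  24.9] 692
rubbing_stone 0.91 [349.2 252.3] [0.5788 0.0207]
side_tray 0.7 [469.9 208.9] [0.4927 0.3006]
   tr 0.61 [479.1 210.6 112.3  91. ] 5915
spool_stand 0.73 [157.2 243.4] [ 0.4564 -0.3087]
   tr 0.94 [158.3 238.2  51.4  44.5] 1397
```

```bash
cat > ov.py <<'E'
from h import *
def circ(c,x,y,z,r):
    a=np.linspace(0,2*np.pi,60); return proj(c,np.c_[x+r*np.cos(a),y+r*np.sin(a),0*a+z])
def sq(c,x,y,z,lx,ly,yaw):
    v=np.array([[1,1],[1,-1],[-1,-1],[-1,1],[1,1]])*[lx/2,ly/2]; C,S=np.cos(yaw),np.sin(yaw)
    v=v@np.array([[C,S],[-S,C]]); return proj(c,np.c_[v+[x,y],0*v[:,:1]+z])
def draw(img,polys,box,k,fn):
    x0,y0,x1,y1=box; im=cv2.resize(img[y0:y1,x0:x1,::-1],None,fx=k,fy=k,interpolation=cv2.INTER_CUBIC)
    for p,col in polys:
        q=((p-[x0,y0]+.5)*k-.5).astype(int); cv2.polylines(im,[q.reshape(-1,1,2)],False,col,1)
    cv2.imwrite(fn,im)
E
cat > o1.py <<'E'
import sys
from ov import *
P=dict(flux=(.520,-.121),pat=(.526,-.046),jar=(.519,.026),spool=(.582,-.047),tin=(.5775,-.128),stone=(.580,.0215),rack=(.5445,-.049,0.0),tray=(.4945,.306,-.08),stand=(.460,-.308))
P.update(eval(sys.argv[2]) if len(sys.argv)>2 else {})
def polys(c):
    r=P['rack']; o=[]
    G,B,Rr,Y=(0,255,0),(255,80,0),(0,0,255),(0,255,255)
    o+=[(circ(c,*P['flux'],.154,.015),G),(circ(c,*P['flux'],.008+.094,.024),G)]
    o+=[(circ(c,*P['pat'],.146,.017),Rr),(sq(c,*P['pat'],.102,.046,.046,r[2]),Rr)]
    o+=[(circ(c,*P['jar'],.136,.027),B),(circ(c,*P['jar'],.110,.027),B)]
    o+=[(circ(c,*P['spool'],.054,.028),Y),(circ(c,*P['spool'],.054,.015),Y),(circ(c,*P['tin'],.048,.025),G)]
    o+=[(sq(c,*P['stone'],.040,.05,.04,r[2]),B)]
    C,S=np.cos(r[2]),np.sin(r[2])
    ctr=np.array(r[:2])+np.array([C,S])*.0075
    o+=[(sq(c,*ctr,.008,.165,.25,r[2]),Y),(sq(c,*ctr,.05,.181,.266,r[2]),Rr)]
    t=P['tray']; o+=[(sq(c,*t[:2],.016,.28,.13,t[2]),Rr)]
    o+=[(circ(c,*P['stand'],.010,.045),G),(circ(c,*P['stand'],.072,.005),G)]
    return o
for n,boxes in (("top",[(265,165,430,290),(110,160,280,345)]),("scene",[(220,155,410,300),(410,150,540,265)])):
    s=snapshot(n); c=cam(s)
    for i,b in enumerate(boxes): draw(s["image"],polys(c),b,[4.7,3.2,4.1,5][i+(2 if n=="scene" else 0)],f"pics/{sys.argv[1]}_{n}{i}.png")
    b=(440,240,510,310) if n=="top" else (120,200,195,265)
    draw(s["image"],polys(c),b,6,f"pics/{sys.argv[1]}_{n}2.png")
E
python3 o1.py a
```

```text
(no output)
```

View pics/a_top0.png

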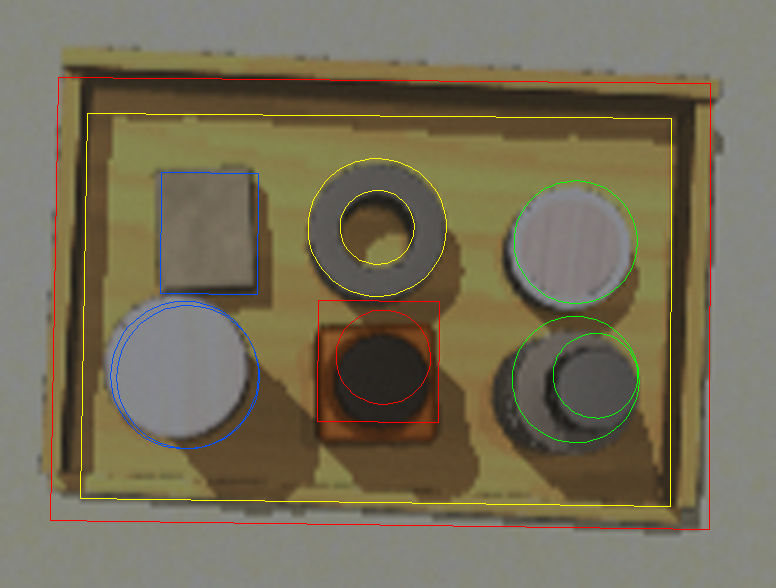

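View pics/a_scene0.png

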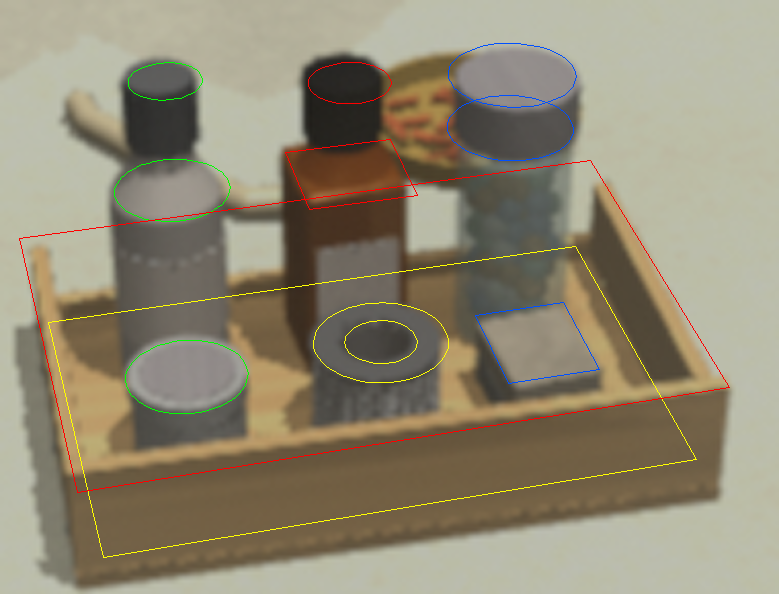

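View pics/a_top1.png

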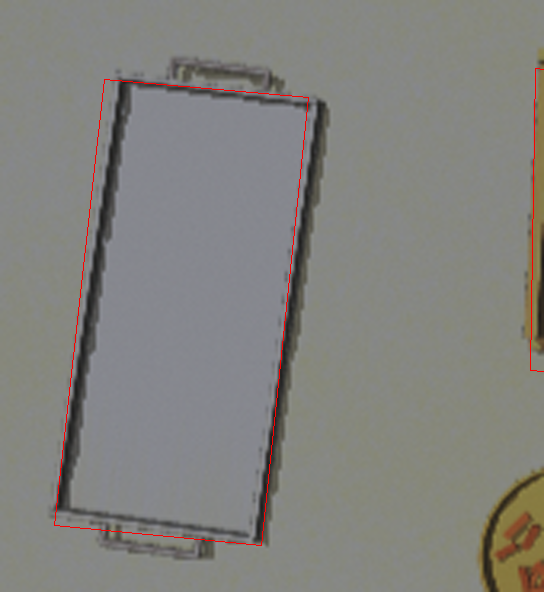

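View pics/a_top2.png

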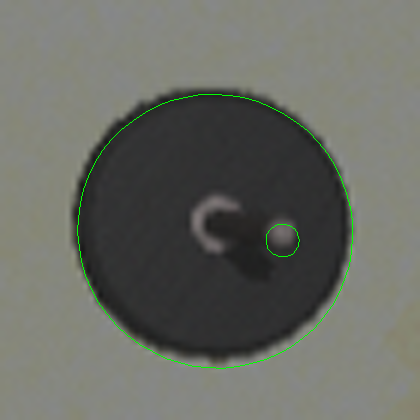

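View pics/a_scene2.png

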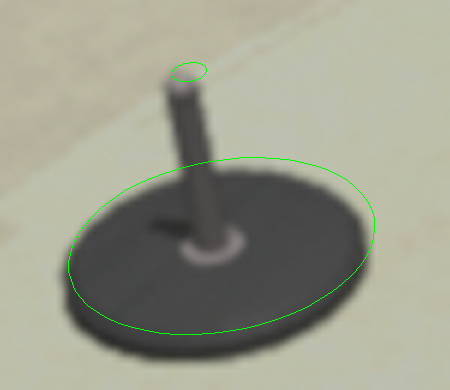

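```bash
python3 o1.py b "dict(flux=(.516,-.122),pat=(.518,-.046),jar=(.521,.029),tin=(.5755,-.1265),stone=(.581,.0225),rack=(.553,-.047,-.04),tray=(.495,.3005,-.12),stand=(.464,-.308))"
cat > go.py <<'E'
import sys
from h import *
from scipy.spatial.transform import Rotation as R
o=get_obs(); p=o['tool_pos']; Rm=R.from_euler('xyz',o['orientation'],degrees=True)
t=np.array([float(v) for v in sys.argv[1:4]]); yaw=float(sys.argv[4]) if len(sys.argv)>4 else -90
d=Rm.inv().apply(t-p)*1000; rv=(Rm.inv()*R.from_euler('xyz',[180,0,yaw],degrees=True)).as_rotvec(degrees=True)
print('pos',p.round(4),'ori',o['orientation'].round(2),'open',round(o['opening'],4),'t',round(o['clock'],2),'J',o['joint_pos'].round(1)); print('dxyz',d.round(1),'axyz',rv.round(2))
E
python3 go.py .40 -.30 .226
```

```text
pos [ 0.2831 -0.6127  0.2265] ori [ 180.    -0.  -155.2] open 0.0879 t 2.2 J [-48.7  20.5   0.7   0.  -70.1 -16.5]
dxyz [-237.3  234.8    0.5] axyz [  0.   -0.  -65.2]
```

View pics/b_top0.png

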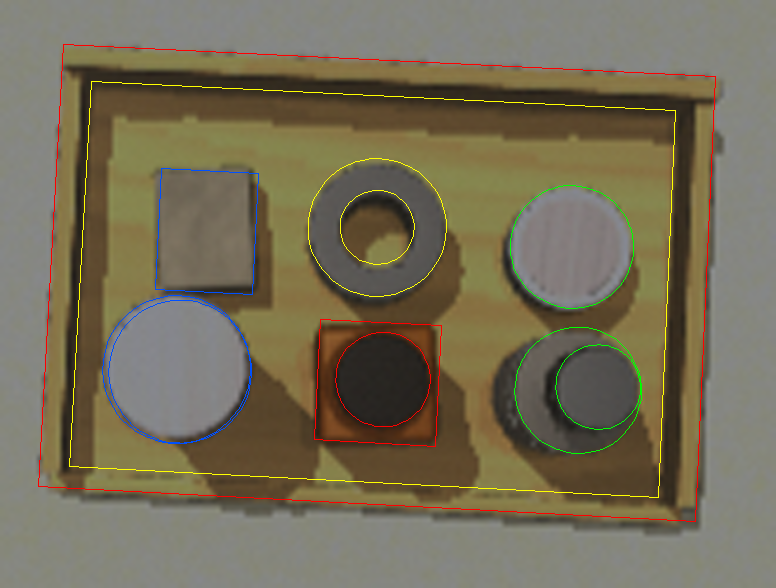

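View pics/b_scene0.png

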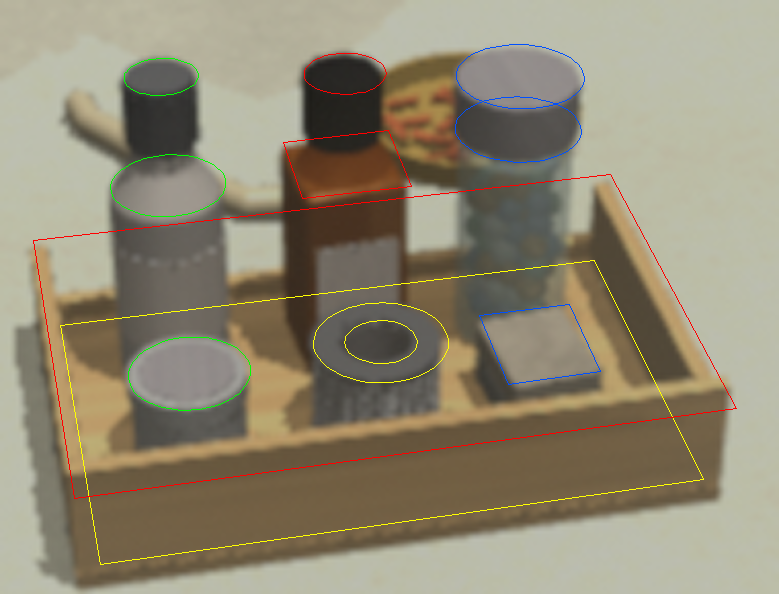

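View pics/b_top1.png

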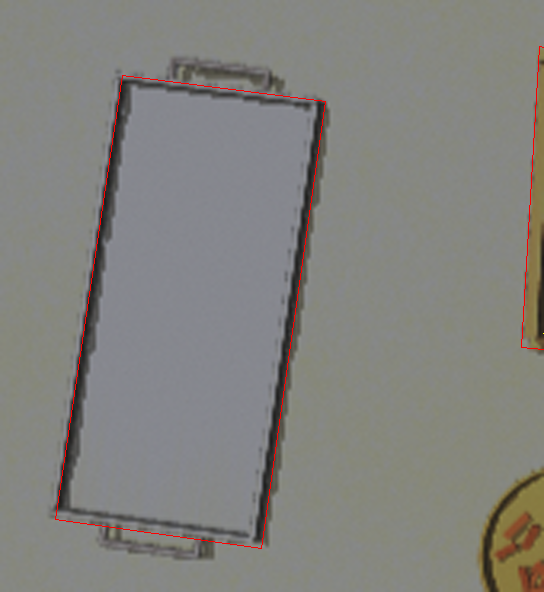

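View pics/b_scene2.png

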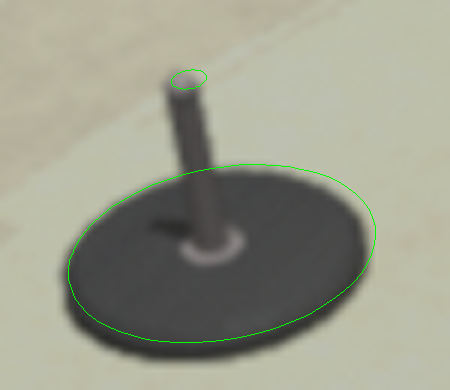

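View pics/b_top2.png

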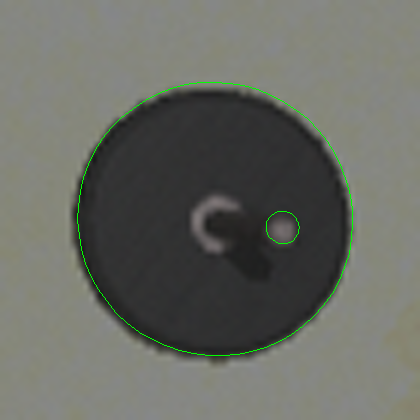

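The overlays match. In the top view the jar lid is at crop (178,370), the patina cap at (382,380), the flux cap at (598,387) and the spool at (378,228). Now I'll move in.

```bash
python3 -m inch '[{"dx":-237,"dy":235,"az":-65.2,"fingers":75},{"dx":-237,"dy":235,"az":-65.2,"fingers":75},{"dx":-237,"dy":235,"az":-65.2,"fingers":75},{"dx":-237,"dy":235,"az":-65.2,"fingers":75},{"dx":-237,"dy":235,"az":-65.2,"fingers":75},{"dx":-237,"dy":235,"az":-65.2,"fingers":75},{"dx":-237,"dy":235,"az":-65.2,"fingers":75},{"dx":-237,"dy":235,"az":-65.2,"fingers":75}]'; python3 go.py .521 .029 .226
```

```text
pos [ 0.2831 -0.6127  0.2265] ori [ 180.    -0.  -155.2] open 0.0879 t 2.2 J [-48.7  20.5   0.7   0.  -70.1 -16.5]
dxyz [-485.2  482.7    0.5] axyz [  0.   -0.  -65.2]$[0]: bad value
```

```bash
python3 -m inch '[{"ax":0,"ay":0,"az":-65,"dx":-237,"dy":235,"dz":0,"fingers":75},{"ax":0,"ay":0,"az":-65,"dx":-237,"dy":235,"dz":0,"fingers":75},{"ax":0,"ay":0,"az":-65,"dx":-237,"dy":235,"dz":0,"fingers":75},{"ax":0,"ay":0,"az":-65,"dx":-237,"dy":235,"dz":0,"fingers":75},{"ax":0,"ay":0,"az":-65,"dx":-237,"dy":235,"dz":0,"fingers":75},{"ax":0,"ay":0,"az":-65,"dx":-237,"dy":235,"dz":0,"fingers":75},{"ax":0,"ay":0,"az":-65,"dx":-237,"dy":235,"dz":0,"fingers":75},{"ax":0,"ay":0,"az":-65,"dx":-237,"dy":235,"dz":0,"fingers":75}]'; python3 go.py .521 .029 .226
```

```text
clock: 3.2
tool_pos: [0.3996, -0.3004, 0.2267]
orientation: [-180.0, -0.0, -90.3]
force: [0.6, -0.5, 0.8]
opening: 0.0753
pos [ 0.3996 -0.3004  0.2267] ori [-1.7999e+02 -1.0000e-02 -9.0350e+01] open 0.0753 t 3.2 J [-14.4   3.9 -20.9   0.  -65.2  14. ]
dxyz [-330.1 -119.4    0.6] axyz [-0.01 -0.01 -0.35]
```

```bash
python3 -m inch '[{"ax":0,"ay":0,"az":0,"dx":-330,"dy":-119,"dz":0,"fingers":75},{"ax":0,"ay":0,"az":0,"dx":-330,"dy":-119,"dz":0,"fingers":75},{"ax":0,"ay":0,"az":0,"dx":-330,"dy":-119,"dz":0,"fingers":75},{"ax":0,"ay":0,"az":0,"dx":-330,"dy":-119,"dz":0,"fingers":75},{"ax":0,"ay":0,"az":0,"dx":-330,"dy":-119,"dz":0,"fingers":75},{"ax":0,"ay":0,"az":0,"dx":-330,"dy":-119,"dz":0,"fingers":75},{"ax":0,"ay":0,"az":0,"dx":-330,"dy":-119,"dz":0,"fingers":75},{"ax":0,"ay":0,"az":0,"dx":-330,"dy":-119,"dz":0,"fingers":75}]'; python3 go.py .521 .029 .104
```

```text
clock: 4.2
tool_pos: [0.5197, 0.0285, 0.2262]
orientation: [179.9, -0.0, -90.3]
force: [-1.0, -1.2, 0.2]
opening: 0.0749
pos [0.5197 0.0285 0.2262] ori [ 1.7994e+02 -3.0000e-02 -9.0330e+01] open 0.0749 t 4.2 J [ 24.8   6.  -18.6   0.  -65.5 -25.1]
dxyz [ -0.6  -1.4 122.1] axyz [ 0.06 -0.03 -0.33]
```

```bash
python3 -m inch '[{"ax":0,"ay":0,"az":0,"dx":0,"dy":-1,"dz":30,"fingers":75},{"ax":0,"ay":0,"az":0,"dx":0,"dy":-1,"dz":60,"fingers":75},{"ax":0,"ay":0,"az":0,"dx":0,"dy":-1,"dz":85,"fingers":75},{"ax":0,"ay":0,"az":0,"dx":0,"dy":-1,"dz":105,"fingers":75},{"ax":0,"ay":0,"az":0,"dx":0,"dy":-1,"dz":122,"fingers":75},{"ax":0,"ay":0,"az":0,"dx":0,"dy":-1,"dz":122,"fingers":75},{"ax":0,"ay":0,"az":0,"dx":0,"dy":-1,"dz":122,"fingers":75}]'; python3 go.py .521 .029 .104
python3 - <<'E'
from ov import *
s=snapshot("scene"); draw(s["image"],[],(220,100,420,300),3,"pics/j1.png")
E
```

```text
clock: 5.08
tool_pos: [0.5212, 0.0288, 0.1053]
orientation: [-180.0, 0.0, -90.3]
force: [0.6, -0.2, -0.0]
opening: 0.0747
pos [0.5212 0.0288 0.1053] ori [-179.95    0.    -90.29] open 0.0747 t 5.08 J [ 24.7  12.8 -27.8   0.  -49.3 -25. ]
dxyz [-0.2  0.2  1.3] axyz [-0.05  0.   -0.29]
```

View pics/j1.png

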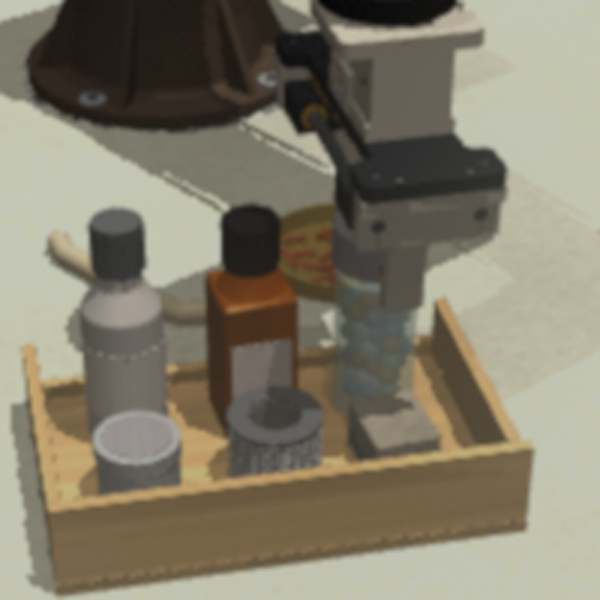

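The finger straddles the lid at crop (400,275), clear of the patina bottle. Next I'll close the gripper and lift.

```bash
python3 -m inch '[{"ax":0,"ay":0,"az":0,"dx":0,"dy":0,"dz":1,"fingers":40},{"ax":0,"ay":0,"az":0,"dx":0,"dy":0,"dz":1,"fingers":40},{"ax":0,"ay":0,"az":0,"dx":0,"dy":0,"dz":1,"fingers":40},{"ax":0,"ay":0,"az":0,"dx":0,"dy":0,"dz":1,"fingers":40},{"ax":0,"ay":0,"az":0,"dx":0,"dy":0,"dz":1,"fingers":40},{"ax":0,"ay":0,"az":0,"dx":0,"dy":0,"dz":1,"fingers":40}]'; python3 -m inch '[{"ax":0,"ay":0,"az":0,"dx":0,"dy":0,"dz":-10,"fingers":40},{"ax":0,"ay":0,"az":0,"dx":0,"dy":0,"dz":-25,"fingers":40},{"ax":0,"ay":0,"az":0,"dx":0,"dy":0,"dz":-45,"fingers":40},{"ax":0,"ay":0,"az":0,"dx":0,"dy":0,"dz":-65,"fingers":40},{"ax":0,"ay":0,"az":0,"dx":0,"dy":0,"dz":-80,"fingers":40},{"ax":0,"ay":0,"az":0,"dx":0,"dy":0,"dz":-80,"fingers":40}]'; python3 go.py .574 .291 .184
```

```text
clock: 5.88
tool_pos: [0.5212, 0.0296, 0.1038]
orientation: [-180.0, 0.0, -90.2]
force: [0.6, -0.4, 2.5]
opening: 0.0531
clock: 6.62
tool_pos: [0.5214, 0.0298, 0.185]
orientation: [-179.9, 0.1, -90.2]
force: [0.0, -0.3, -3.9]
opening: 0.0535
pos [0.5214 0.0298 0.185 ] ori [-1.7987e+02  6.0000e-02 -9.0200e+01] open 0.0535 t 6.62 J [ 24.8   8.  -22.    0.  -59.9 -25. ]
dxyz [-261.4  -51.7    1.3] axyz [-0.13  0.06 -0.2 ]
```

```bash
python3 -m inch '[{"ax":0,"ay":0,"az":0,"dx":-15,"dy":-3,"dz":0,"fingers":40},{"ax":0,"ay":0,"az":0,"dx":-50,"dy":-10,"dz":0,"fingers":40},{"ax":0,"ay":0,"az":0,"dx":-95,"dy":-19,"dz":0,"fingers":40},{"ax":0,"ay":0,"az":0,"dx":-140,"dy":-28,"dz":0,"fingers":40},{"ax":0,"ay":0,"az":0,"dx":-185,"dy":-37,"dz":0,"fingers":40},{"ax":0,"ay":0,"az":0,"dx":-225,"dy":-45,"dz":0,"fingers":40},{"ax":0,"ay":0,"az":0,"dx":-250,"dy":-50,"dz":0,"fingers":40},{"ax":0,"ay":0,"az":0,"dx":-261,"dy":-52,"dz":0,"fingers":40}]'; python3 go.py .574 .291 .102
python3 - <<'E'
from ov import *
s=snapshot("scene"); draw(s["image"],[],(380,80,580,280),3,"pics/j2.png")
E
```

```text
clock: 7.62
tool_pos: [0.5734, 0.2917, 0.1823]
orientation: [179.9, -0.1, -90.1]
force: [0.3, 0.4, -4.3]
opening: 0.053
pos [0.5734 0.2917 0.1823] ori [ 1.7991e+02 -7.0000e-02 -9.0140e+01] open 0.053 t 7.62 J [ 44.3  19.4  -7.   -0.  -63.7 -44.4]
dxyz [ 0.6 -0.7 80.3] axyz [ 0.09 -0.07 -0.14]
```

View pics/j2.png

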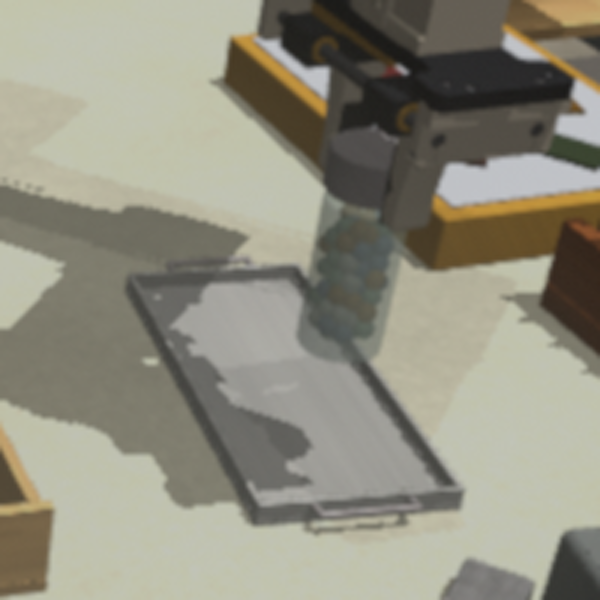

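```bash
python3 -m inch '[{"ax":0,"ay":0,"az":0,"dx":0,"dy":-1,"dz":20,"fingers":40},{"ax":0,"ay":0,"az":0,"dx":0,"dy":-1,"dz":45,"fingers":40},{"ax":0,"ay":0,"az":0,"dx":0,"dy":-1,"dz":65,"fingers":40},{"ax":0,"ay":0,"az":0,"dx":0,"dy":-1,"dz":76,"fingers":40},{"ax":0,"ay":0,"az":0,"dx":0,"dy":-1,"dz":79,"fingers":40},{"ax":0,"ay":0,"az":0,"dx":0,"dy":-1,"dz":81,"fingers":40},{"ax":0,"ay":0,"az":0,"dx":0,"dy":-1,"dz":81,"fingers":40},{"ax":0,"ay":0,"az":0,"dx":0,"dy":-1,"dz":81,"fingers":40}]'; python3 go.py .574 .291 .1
```

```text
clock: 8.68
tool_pos: [0.575, 0.2906, 0.1032]
orientation: [-180.0, 0.0, -90.2]
force: [0.8, 0.2, -3.7]
opening: 0.0533
pos [0.575  0.2906 0.1032] ori [-1.7996e+02  4.0000e-02 -9.0200e+01] open 0.0533 t 8.68 J [ 44.1  23.3 -12.4   0.  -54.3 -44.3]
dxyz [-0.4  1.   3.2] axyz [-0.04  0.03 -0.2 ]
```

Not touching yet, so I'll lower 3 mm more, release and rise.

```bash
python3 -m inch '[{"ax":0,"ay":0,"az":0,"dx":0,"dy":0,"dz":1,"fingers":40},{"ax":0,"ay":0,"az":0,"dx":0,"dy":0,"dz":2,"fingers":40},{"ax":0,"ay":0,"az":0,"dx":0,"dy":0,"dz":3,"fingers":40},{"ax":0,"ay":0,"az":0,"dx":0,"dy":0,"dz":3,"fingers":40}]'; python3 -m inch '[{"ax":0,"ay":0,"az":0,"dx":0,"dy":0,"dz":0,"fingers":75},{"ax":0,"ay":0,"az":0,"dx":0,"dy":0,"dz":0,"fingers":75},{"ax":0,"ay":0,"az":0,"dx":0,"dy":0,"dz":0,"fingers":75},{"ax":0,"ay":0,"az":0,"dx":0,"dy":0,"dz":0,"fingers":75},{"ax":0,"ay":0,"az":0,"dx":0,"dy":0,"dz":-30,"fingers":75},{"ax":0,"ay":0,"az":0,"dx":0,"dy":0,"dz":-60,"fingers":75},{"ax":0,"ay":0,"az":0,"dx":0,"dy":0,"dz":-110,"fingers":75}, {"ax":0,"ay":0,"az":0,"dx":0,"dy":0,"dz":-110,"fingers":75}]'; python3 go.py .518 -.046 .210
```

```text
clock: 9.18
tool_pos: [0.5748, 0.2904, 0.0999]
orientation: [-180.0, 0.0, -90.2]
force: [-0.8, -0.4, -1.2]
opening: 0.0528
clock: 10.18
tool_pos: [0.5769, 0.2917, 0.2145]
orientation: [-179.6, 0.3, -90.2]
force: [-0.3, 0.1, -0.5]
opening: 0.0749
pos [0.5769 0.2917 0.2145] ori [-179.62    0.27  -90.17] open 0.0749 t 10.18 J [ 44.1  18.   -4.6   0.1 -66.9 -44.3]
dxyz [337.9  57.9   2.5] axyz [-0.38  0.27 -0.17]
```

```bash
python3 -m inch '[{"ax":0,"ay":0,"az":0,"dx":337,"dy":57,"dz":0,"fingers":60},{"ax":0,"ay":0,"az":0,"dx":337,"dy":57,"dz":0,"fingers":60},{"ax":0,"ay":0,"az":0,"dx":337,"dy":57,"dz":0,"fingers":60},{"ax":0,"ay":0,"az":0,"dx":337,"dy":57,"dz":0,"fingers":60},{"ax":0,"ay":0,"az":0,"dx":337,"dy":57,"dz":0,"fingers":60},{"ax":0,"ay":0,"az":0,"dx":337,"dy":57,"dz":0,"fingers":60},{"ax":0,"ay":0,"az":0,"dx":337,"dy":57,"dz":0,"fingers":60},{"ax":0,"ay":0,"az":0,"dx":337,"dy":57,"dz":0,"fingers":60}]'; python3 go.py .518 -.046 .112
python3 - <<'E'
from ov import *
s=snapshot("scene"); draw(s["image"],[],(340,80,540,280),3,"pics/j3.png")
print(landmark_of("nugget_jar","scene")[:1], ray(cam(s),landmark_of("nugget_jar","scene")[0]["position"],.004))
E
```

```text
clock: 11.18
tool_pos: [0.5166, -0.0463, 0.2094]
orientation: [180.0, 0.0, -90.2]
force: [0.1, -0.3, -0.5]
opening: 0.0601
pos [ 0.5166 -0.0463  0.2094] ori [ 1.800e+02  1.000e-02 -9.023e+01] open 0.0601 t 11.18 J [ 16.6   6.5 -20.3  -0.  -63.2 -16.8]
dxyz [-0.3 -1.4 97.4] axyz [ 0.    0.01 -0.23]
[{'position': [482.4, 232.1], 'score': 0.7}] [0.57653495 0.28366655 0.004     ]
```

View pics/j3.png

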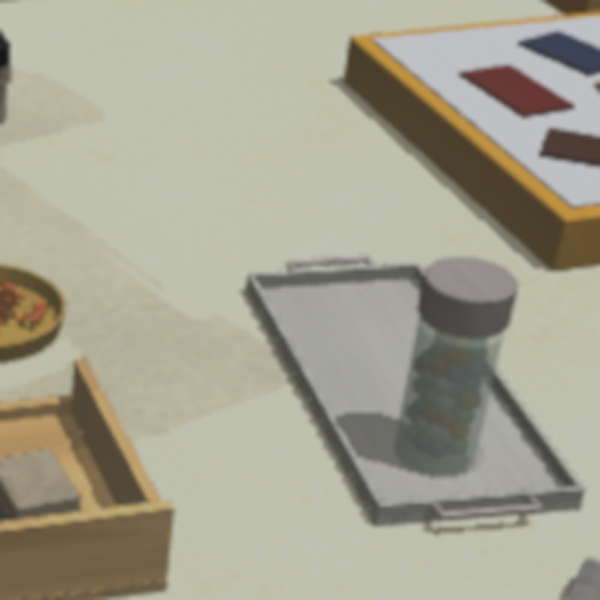

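The jar stands upright in the tray, with its base near crop (440,455). Next is the patina bottle.

```bash
python3 -m inch '[{"ax":0,"ay":0,"az":0,"dx":0,"dy":-1,"dz":30,"fingers":60},{"ax":0,"ay":0,"az":0,"dx":0,"dy":-1,"dz":55,"fingers":60},{"ax":0,"ay":0,"az":0,"dx":0,"dy":-1,"dz":80,"fingers":60},{"ax":0,"ay":0,"az":0,"dx":0,"dy":-1,"dz":98,"fingers":60},{"ax":0,"ay":0,"az":0,"dx":0,"dy":-1,"dz":98,"fingers":60},{"ax":0,"ay":0,"az":0,"dx":0,"dy":-1,"dz":98,"fingers":60}]'; python3 -m inch '[{"ax":0,"ay":0,"az":0,"dx":0,"dy":0,"dz":0,"fingers":20},{"ax":0,"ay":0,"az":0,"dx":0,"dy":0,"dz":0,"fingers":20},{"ax":0,"ay":0,"az":0,"dx":0,"dy":0,"dz":0,"fingers":20},{"ax":0,"ay":0,"az":0,"dx":0,"dy":0,"dz":0,"fingers":20},{"ax":0,"ay":0,"az":0,"dx":0,"dy":0,"dz":0,"fingers":20},{"ax":0,"ay":0,"az":0,"dx":0,"dy":0,"dz":0,"fingers":20}]';python3 go.py .495 .300 .192
python3 -m inch '[{"ax":0,"ay":0,"az":0,"dx":0,"dy":0,"dz":-10,"fingers":20},{"ax":0,"ay":0,"az":0,"dx":0,"dy":0,"dz":-25,"fingers":20},{"ax":0,"ay":0,"az":0,"dx":0,"dy":0,"dz":-45,"fingers":20},{"ax":0,"ay":0,"az":0,"dx":0,"dy":0,"dz":-65,"fingers":20},{"ax":0,"ay":0,"az":0,"dx":0,"dy":0,"dz":-80,"fingers":20},{"ax":0,"ay":0,"az":0,"dx":0,"dy":0,"dz":-80,"fingers":20}]'; python3 go.py .495 .300 .192
python3 - <<'E'
from ov import *
s=snapshot("scene"); draw(s["image"],[],(220,100,420,300),3,"pics/p1.png")
E
```

```text
clock: 12.08
tool_pos: [0.5182, -0.0459, 0.1122]
orientation: [-180.0, -0.0, -90.1]
force: [-0.1, -0.1, 0.4]
opening: 0.0601
clock: 12.82
tool_pos: [0.5176, -0.0465, 0.1119]
orientation: [-180.0, -0.0, -90.2]
force: [-1.5, 0.5, 5.9]
opening: 0.0333
pos [ 0.5176 -0.0465  0.1119] ori [-179.99   -0.    -90.2 ] open 0.0333 t 12.82 J [ 16.5  12.2 -27.7   0.  -50.2 -16.7]
dxyz [-346.4   23.8  -80.2] axyz [-0.01 -0.   -0.2 ]
clock: 13.58
tool_pos: [0.5183, -0.0463, 0.193]
orientation: [-179.8, 0.0, -90.2]
force: [1.1, -0.9, -3.5]
opening: 0.0331
pos [ 0.5183 -0.0463  0.193 ] ori [-1.7985e+02  4.0000e-02 -9.0200e+01] open 0.0331 t 13.57 J [ 16.5   7.4 -21.6   0.  -60.9 -16.7]
dxyz [-346.2   24.5    1.1] axyz [-0.15  0.04 -0.2 ]
```

View pics/p1.png

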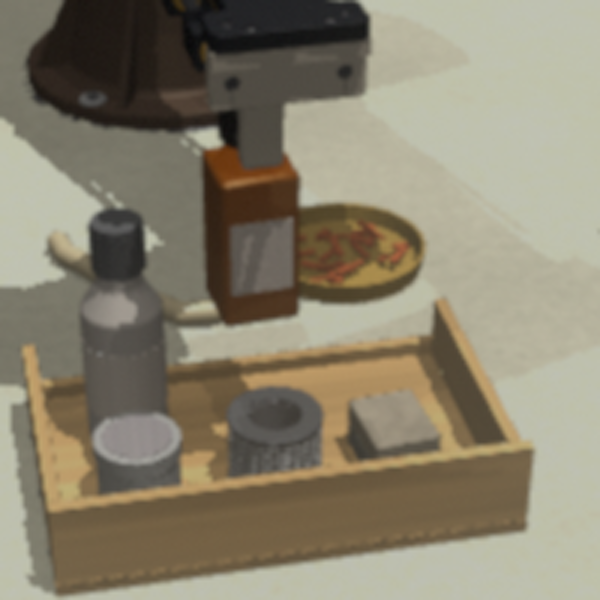

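The patina bottle is lifted upright, its base near crop (260,315). Next I'll carry it to the tray.

```bash
python3 -m inch '[{"ax":0,"ay":0,"az":0,"dx":-15,"dy":1,"dz":0,"fingers":20},{"ax":0,"ay":0,"az":0,"dx":-60,"dy":4,"dz":0,"fingers":20},{"ax":0,"ay":0,"az":0,"dx":-115,"dy":8,"dz":0,"fingers":20},{"ax":0,"ay":0,"az":0,"dx":-170,"dy":12,"dz":0,"fingers":20},{"ax":0,"ay":0,"az":0,"dx":-225,"dy":16,"dz":0,"fingers":20},{"ax":0,"ay":0,"az":0,"dx":-280,"dy":20,"dz":0,"fingers":20},{"ax":0,"ay":0,"az":0,"dx":-325,"dy":23,"dz":0,"fingers":20},{"ax":0,"ay":0,"az":0,"dx":-346,"dy":24,"dz":0,"fingers":20}]'; python3 go.py .495 .300 .108
python3 -m inch '[{"ax":0,"ay":0,"az":0,"dx":0,"dy":0,"dz":0,"fingers":20},{"ax":0,"ay":0,"az":0,"dx":0,"dy":0,"dz":25,"fingers":20},{"ax":0,"ay":0,"az":0,"dx":0,"dy":0,"dz":50,"fingers":20},{"ax":0,"ay":0,"az":0,"dx":0,"dy":0,"dz":70,"fingers":20},{"ax":0,"ay":0,"az":0,"dx":0,"dy":0,"dz":79,"fingers":20},{"ax":0,"ay":0,"az":0,"dx":0,"dy":0,"dz":81,"fingers":20},{"ax":0,"ay":0,"az":0,"dx":0,"dy":0,"dz":82,"fingers":20},{"ax":0,"ay":0,"az":0,"dx":0,"dy":0,"dz":82,"fingers":20}]'; python3 go.py .495 .300 .108
```

```text
clock: 14.62
tool_pos: [0.4937, 0.3023, 0.1904]
orientation: [179.9, -0.1, -90.1]
force: [-0.7, -0.8, -3.5]
opening: 0.0334
pos [0.4937 0.3023 0.1904] ori [ 1.7993e+02 -6.0000e-02 -9.0080e+01] open 0.0334 t 14.62 J [ 50.8  13.1 -14.7  -0.  -62.3 -50.9]
dxyz [ 2.2 -1.4 82.4] axyz [ 0.07 -0.06 -0.08]
clock: 15.62
tool_pos: [0.4951, 0.2999, 0.1103]
orientation: [-180.0, 0.0, -90.2]
force: [-0.7, -0.4, -2.6]
opening: 0.0336
pos [0.4951 0.2999 0.1103] ori [-1.7995e+02  5.0000e-02 -9.0200e+01] open 0.0336 t 15.62 J [ 50.6  17.4 -20.5   0.  -52.1 -50.8]
dxyz [-0.1  0.1  2.3] axyz [-0.05  0.05 -0.2 ]
```

```bash
python3 -m inch '[{"ax":0,"ay":0,"az":0,"dx":0,"dy":0,"dz":1,"fingers":20},{"ax":0,"ay":0,"az":0,"dx":0,"dy":0,"dz":2,"fingers":20},{"ax":0,"ay":0,"az":0,"dx":0,"dy":0,"dz":2,"fingers":20}]'; python3 -m inch '[{"ax":0,"ay":0,"az":0,"dx":0,"dy":0,"dz":0,"fingers":60},{"ax":0,"ay":0,"az":0,"dx":0,"dy":0,"dz":0,"fingers":60},{"ax":0,"ay":0,"az":0,"dx":0,"dy":0,"dz":0,"fingers":60},{"ax":0,"ay":0,"az":0,"dx":0,"dy":0,"dz":0,"fingers":60},{"ax":0,"ay":0,"az":0,"dx":0,"dy":0,"dz":-30,"fingers":60},{"ax":0,"ay":0,"az":0,"dx":0,"dy":0,"dz":-60,"fingers":60},{"ax":0,"ay":0,"az":0,"dx":0,"dy":0,"dz":-105,"fingers":60}, {"ax":0,"ay":0,"az":0,"dx":0,"dy":0,"dz":-105,"fingers":60}]'; python3 go.py .5165 -.122 .2100
python3 - <<'E'
from ov import *
s=snapshot("scene"); draw(s["image"],[],(340,80,540,280),3,"pics/p2.png")
E
```

```text
clock: 16.0
tool_pos: [0.495, 0.2998, 0.1079]
orientation: [-180.0, 0.0, -90.2]
force: [-0.5, -0.5, -0.9]
opening: 0.0334
clock: 17.0
tool_pos: [0.4965, 0.301, 0.2166]
orientation: [-179.7, 0.3, -90.2]
force: [0.3, -0.1, -0.1]
opening: 0.0598
pos [0.4965 0.301  0.2166] ori [-179.7     0.27  -90.18] open 0.0598 t 17.0 J [ 50.6  11.9 -12.8   0.1 -65.  -50.8]
dxyz [423.  -21.3   4.7] axyz [-0.3   0.27 -0.18]
```

View pics/p2.png

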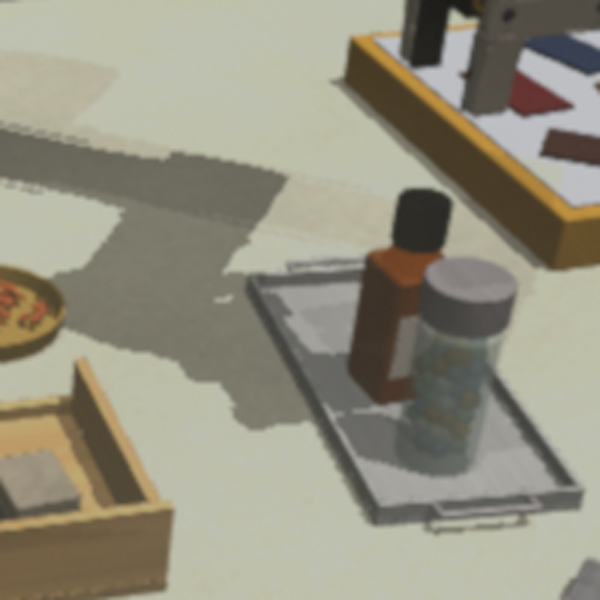

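Both stand in the tray. Next is the flux bottle.

```bash
python3 -m inch '[{"ax":0,"ay":0,"az":0,"dx":422,"dy":-23,"dz":0,"fingers":55},{"ax":0,"ay":0,"az":0,"dx":422,"dy":-23,"dz":0,"fingers":55},{"ax":0,"ay":0,"az":0,"dx":422,"dy":-23,"dz":0,"fingers":55},{"ax":0,"ay":0,"az":0,"dx":422,"dy":-23,"dz":0,"fingers":55},{"ax":0,"ay":0,"az":0,"dx":422,"dy":-23,"dz":0,"fingers":55},{"ax":0,"ay":0,"az":0,"dx":422,"dy":-23,"dz":0,"fingers":55},{"ax":0,"ay":0,"az":0,"dx":422,"dy":-23,"dz":0,"fingers":55},{"ax":0,"ay":0,"az":0,"dx":422,"dy":-23,"dz":0,"fingers":55}]'; python3 -m inch '[{"ax":0,"ay":0,"az":0,"dx":422,"dy":-23,"dz":0,"fingers":55}]' >/dev/null; python3 go.py .5165 -.122 .121
```

```text
clock: 18.05
tool_pos: [0.5153, -0.1253, 0.2111]
orientation: [179.9, -0.0, -90.5]
force: [-0.7, 0.1, 0.1]
opening: 0.055
pos [ 0.5197 -0.1832  0.2119] ori [ 1.7998e+02  4.0000e-02 -8.9970e+01] open 0.0549 t 18.18 J [  0.9   9.5 -16.3  -0.  -64.2  -0.9]
dxyz [-61.1   3.1  91. ] axyz [0.02 0.04 0.03]
```

```bash
python3 -m inch '[{"ax":0,"ay":0,"az":0,"dx":0,"dy":0,"dz":0,"fingers":55},{"ax":0,"ay":0,"az":0,"dx":0,"dy":0,"dz":0,"fingers":55}]'; python3 go.py .5165 -.122 .121
```

```text
clock: 18.42
tool_pos: [0.519, -0.1844, 0.2117]
orientation: [179.9, 0.0, -90.2]
force: [-0.4, 0.5, -0.0]
opening: 0.0549
pos [ 0.519  -0.1844  0.2117] ori [ 1.7991e+02  2.0000e-02 -9.0240e+01] open 0.0549 t 18.43 J [  0.8   9.6 -16.3  -0.  -64.2  -1. ]
dxyz [-62.4   2.6  90.7] axyz [ 0.09  0.02 -0.24]
```

```bash
python3 -m inch '[{"ax":0,"ay":0,"az":0,"dx":-40,"dy":2,"dz":0,"fingers":55},{"ax":0,"ay":0,"az":0,"dx":-62,"dy":3,"dz":0,"fingers":55},{"ax":0,"ay":0,"az":0,"dx":-62,"dy":3,"dz":20,"fingers":55},{"ax":0,"ay":0,"az":0,"dx":-62,"dy":3,"dz":45,"fingers":55},{"ax":0,"ay":0,"az":0,"dx":-62,"dy":3,"dz":70,"fingers":55},{"ax":0,"ay":0,"az":0,"dx":-62,"dy":3,"dz":91,"fingers":55},{"ax":0,"ay":0,"az":0,"dx":-62,"dy":3,"dz":91,"fingers":55},{"ax":0,"ay":0,"az":0,"dx":-62,"dy":3,"dz":91,"fingers":55}]'; python3 go.py .5165 -.122 .121;python3 - <<'E'
from ov import *
s=snapshot("scene"); draw(s["image"],[],(220,100,420,300),3,"pics/f1.png")
E
```

```text
clock: 19.42
tool_pos: [0.5172, -0.122, 0.1224]
orientation: [-180.0, -0.0, -90.1]
force: [-0.6, -0.8, 0.4]
opening: 0.0548
pos [ 0.5172 -0.122   0.1224] ori [-1.7995e+02 -1.0000e-02 -9.0120e+01] open 0.0548 t 19.43 J [  7.9  12.5 -25.6   0.  -51.9  -8. ]
dxyz [-0.   0.7  1.4] axyz [-0.05 -0.01 -0.12]
```

View pics/f1.png

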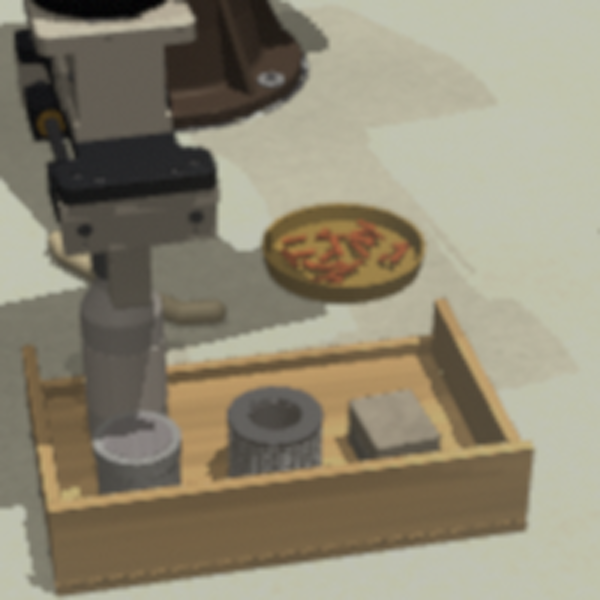

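The fingers straddle the flux cap. I'll close and lift.

```bash
python3 -m inch '[{"ax":0,"ay":0,"az":0,"dx":0,"dy":0,"dz":0,"fingers":18},{"ax":0,"ay":0,"az":0,"dx":0,"dy":0,"dz":0,"fingers":18},{"ax":0,"ay":0,"az":0,"dx":0,"dy":0,"dz":0,"fingers":18},{"ax":0,"ay":0,"az":0,"dx":0,"dy":0,"dz":0,"fingers":18},{"ax":0,"ay":0,"az":0,"dx":0,"dy":0,"dz":0,"fingers":18},{"ax":0,"ay":0,"az":0,"dx":0,"dy":0,"dz":0,"fingers":18}]'
python3 -m inch '[{"ax":0,"ay":0,"az":0,"dx":0,"dy":0,"dz":-10,"fingers":18},{"ax":0,"ay":0,"az":0,"dx":0,"dy":0,"dz":-25,"fingers":18},{"ax":0,"ay":0,"az":0,"dx":0,"dy":0,"dz":-45,"fingers":18},{"ax":0,"ay":0,"az":0,"dx":0,"dy":0,"dz":-65,"fingers":18},{"ax":0,"ay":0,"az":0,"dx":0,"dy":0,"dz":-80,"fingers":18},{"ax":0,"ay":0,"az":0,"dx":0,"dy":0,"dz":-80,"fingers":18}]'; python3 go.py .416 .310 .200
python3 - <<'E'
from ov import *
s=snapshot("scene"); draw(s["image"],[],(220,100,420,300),3,"pics/f2.png")
E
```

```text
clock: 20.23
tool_pos: [0.5167, -0.1229, 0.1217]
orientation: [-180.0, -0.0, -90.2]
force: [-0.7, 0.5, 2.3]
opening: 0.029
clock: 20.98
tool_pos: [0.5174, -0.1228, 0.2031]
orientation: [-179.8, 0.0, -90.2]
force: [-0.2, -0.0, -2.4]
opening: 0.0291
pos [ 0.5174 -0.1228  0.2031] ori [-1.7984e+02  1.0000e-02 -9.0190e+01] open 0.0291 t 20.98 J [  7.8   8.  -19.5   0.  -62.4  -8. ]
dxyz [-432.4  102.9    2.9] axyz [-0.16  0.01 -0.19]
```

View pics/f2.png

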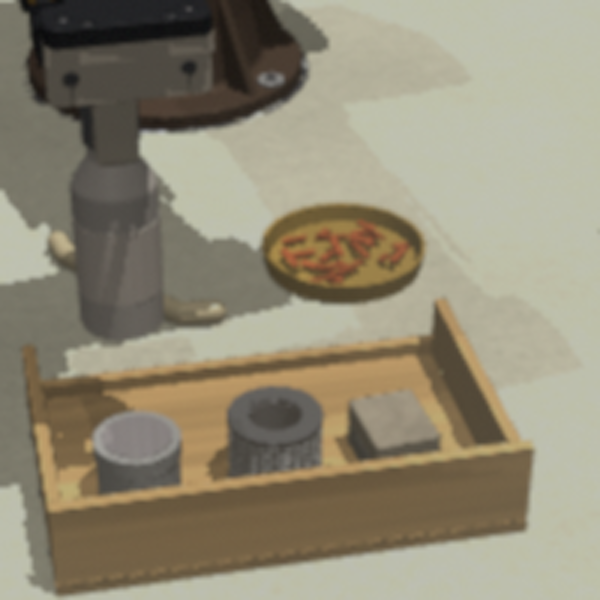

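```bash
python3 -m inch '[{"ax":0,"ay":0,"az":0,"dx":-17,"dy":4,"dz":0,"fingers":18},{"ax":0,"ay":0,"az":0,"dx":-55,"dy":13,"dz":0,"fingers":18},{"ax":0,"ay":0,"az":0,"dx":-105,"dy":25,"dz":0,"fingers":18},{"ax":0,"ay":0,"az":0,"dx":-160,"dy":38,"dz":0,"fingers":18},{"ax":0,"ay":0,"az":0,"dx":-215,"dy":51,"dz":0,"fingers":18},{"ax":0,"ay":0,"az":0,"dx":-260,"dy":62,"dz":0,"fingers":18},{"ax":0,"ay":0,"az":0,"dx":-285,"dy":68,"dz":0,"fingers":18},{"ax":0,"ay":0,"az":0,"dx":-294,"dy":70,"dz":0,"fingers":18}]'; python3 go.py .416 .310 .2
```

```text
clock: 22.02
tool_pos: [0.4466, 0.1729, 0.2009]
orientation: [179.9, -0.0, -90.1]
force: [-0.8, -0.3, -1.1]
opening: 0.0293
pos [0.4466 0.1729 0.2009] ori [ 1.7994e+02 -4.0000e-02 -9.0070e+01] open 0.0293 t 22.02 J [ 44.8   3.  -25.4  -0.  -61.7 -44.8]
dxyz [-137.1   30.8    0.8] axyz [ 0.06 -0.04 -0.07]
```

```bash
python3 -m inch '[{"ax":0,"ay":0,"az":0,"dx":-30,"dy":7,"dz":0,"fingers":18},{"ax":0,"ay":0,"az":0,"dx":-70,"dy":16,"dz":0,"fingers":18},{"ax":0,"ay":0,"az":0,"dx":-110,"dy":26,"dz":0,"fingers":18},{"ax":0,"ay":0,"az":0,"dx":-132,"dy":31,"dz":0,"fingers":18},{"ax":0,"ay":0,"az":0,"dx":-138,"dy":32,"dz":0,"fingers":18},{"ax":0,"ay":0,"az":0,"dx":-138,"dy":32,"dz":0,"fingers":18}]'; python3 go.py .416 .310 .118
```

```text
clock: 22.78
tool_pos: [0.4161, 0.309, 0.2012]
orientation: [180.0, -0.0, -90.2]
force: [-0.2, 0.1, -1.6]
opening: 0.0297
pos [0.4161 0.309  0.2012] ori [ 1.7997e+02 -5.0000e-02 -9.0200e+01] open 0.0297 t 22.77 J [ 58.3   6.9 -21.   -0.  -62.2 -58.5]
dxyz [-1.1  0.1 83.2] axyz [ 0.03 -0.05 -0.2 ]
```

```bash
python3 -m inch '[{"ax":0,"ay":0,"az":0,"dx":0,"dy":0,"dz":15,"fingers":18},{"ax":0,"ay":0,"az":0,"dx":0,"dy":0,"dz":40,"fingers":18},{"ax":0,"ay":0,"az":0,"dx":0,"dy":0,"dz":62,"fingers":18},{"ax":0,"ay":0,"az":0,"dx":0,"dy":0,"dz":75,"fingers":18},{"ax":0,"ay":0,"az":0,"dx":0,"dy":0,"dz":80,"fingers":18},{"ax":0,"ay":0,"az":0,"dx":0,"dy":0,"dz":82,"fingers":18},{"ax":0,"ay":0,"az":0,"dx":0,"dy":0,"dz":83,"fingers":18},{"ax":0,"ay":0,"az":0,"dx":0,"dy":0,"dz":83,"fingers":18}]'; python3 go.py .416 .310 .118
python3 - <<'E'
from ov import *
s=snapshot("scene"); draw(s["image"],[],(340,80,540,280),3,"pics/f3.png")
E
```

```text
clock: 23.78
tool_pos: [0.4164, 0.3098, 0.119]
orientation: [-180.0, 0.0, -90.2]
force: [0.0, 0.3, -1.9]
opening: 0.0288
pos [0.4164 0.3098 0.119 ] ori [-1.7997e+02  4.0000e-02 -9.0190e+01] open 0.0288 t 23.77 J [ 58.3  11.6 -27.3   0.  -51.1 -58.5]
dxyz [-0.2  0.4  1. ] axyz [-0.03  0.04 -0.19]
```

View pics/f3.png

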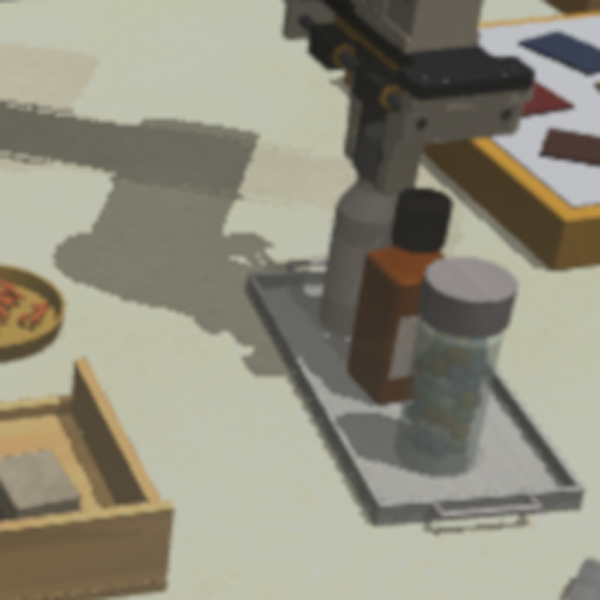

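```bash
python3 -m inch '[{"ax":0,"ay":0,"az":0,"dx":0,"dy":0,"dz":1,"fingers":18},{"ax":0,"ay":0,"az":0,"dx":0,"dy":0,"dz":1.5,"fingers":18},{"ax":0,"ay":0,"az":0,"dx":0,"dy":0,"dz":1.5,"fingers":18}]'; python3 -m inch '[{"ax":0,"ay":0,"az":0,"dx":0,"dy":0,"dz":0,"fingers":55},{"ax":0,"ay":0,"az":0,"dx":0,"dy":0,"dz":0,"fingers":55},{"ax":0,"ay":0,"az":0,"dx":0,"dy":0,"dz":0,"fingers":55},{"ax":0,"ay":0,"az":0,"dx":0,"dy":0,"dz":0,"fingers":55},{"ax":0,"ay":0,"az":0,"dx":0,"dy":0,"dz":-30,"fingers":55},{"ax":0,"ay":0,"az":0,"dx":0,"dy":0,"dz":-60,"fingers":55},{"ax":0,"ay":0,"az":0,"dx":0,"dy":0,"dz":-95,"fingers":55}, {"ax":0,"ay":0,"az":0,"dx":0,"dy":0,"dz":-95,"fingers":55}]'; python3 go.py .50 .1 .2120 -135
python3 - <<'E'
from ov import *
s=snapshot("scene"); draw(s["image"],[],(340,80,540,280),3,"pics/f4.png")
s=snapshot("top"); draw(s["image"],[],(90,150,430,350),2.3,"pics/f4t.png")
E
```

```text
clock: 24.2
tool_pos: [0.4164, 0.3099, 0.1177]
orientation: [-180.0, 0.0, -90.2]
force: [-1.2, -0.3, 5.7]
opening: 0.0296
clock: 25.2
tool_pos: [0.4173, 0.3107, 0.2149]
orientation: [-179.8, 0.2, -90.2]
force: [0.2, 0.1, -0.6]
opening: 0.0548
pos [0.4173 0.3107 0.2149] ori [-179.81    0.23  -90.18] open 0.0548 t 25.2 J [ 58.3   6.2 -19.9   0.  -63.6 -58.5]
dxyz [210.5 -83.4   2.3] axyz [-0.09  0.29 44.82]
```

View pics/f4.png

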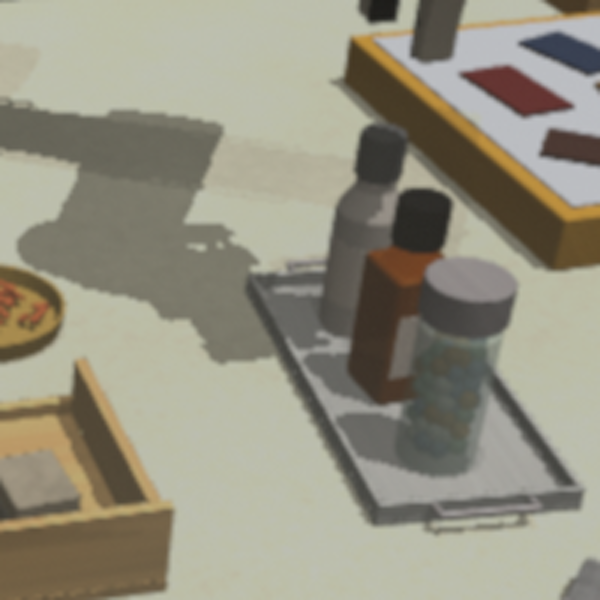

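View pics/f4t.png

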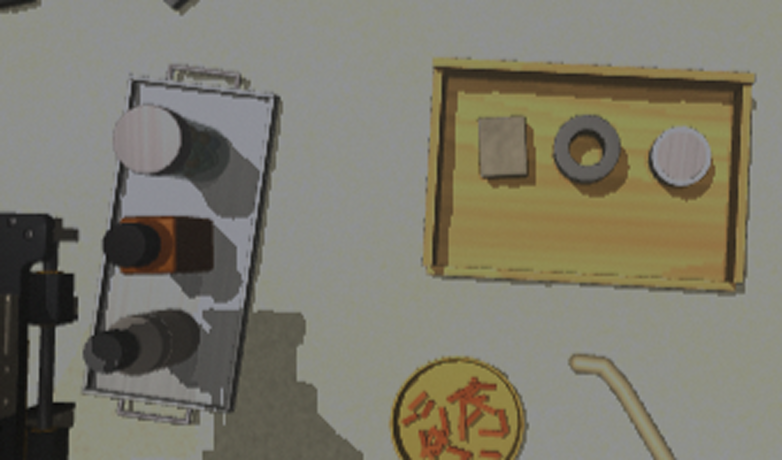

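All three stand in the tray and the spool row is undisturbed. Next is the spool, approached diagonally.

```bash
python3 -m inch '[{"ax":0,"ay":0,"az":10,"dx":50,"dy":-20,"dz":0,"fingers":68},{"ax":0,"ay":0,"az":20,"dx":100,"dy":-40,"dz":0,"fingers":68},{"ax":0,"ay":0,"az":30,"dx":150,"dy":-60,"dz":0,"fingers":68},{"ax":0,"ay":0,"az":38,"dx":200,"dy":-80,"dz":0,"fingers":68},{"ax":0,"ay":0,"az":45,"dx":250,"dy":-100,"dz":0,"fingers":68},{"ax":0,"ay":0,"az":45,"dx":300,"dy":-120,"dz":0,"fingers":68},{"ax":0,"ay":0,"az":45,"dx":340,"dy":-150,"dz":0,"fingers":68},{"ax":0,"ay":0,"az":45,"dx":357,"dy":-165,"dz":0,"fingers":68}]'; python3 go.py .582 -.047 .12 -135
```

```text
clock: 26.3
tool_pos: [0.5802, -0.0504, 0.2103]
orientation: [179.9, -0.1, -135.3]
force: [0.1, 0.8, -0.0]
opening: 0.0681
pos [ 0.5802 -0.0504  0.2103] ori [ 1.7992e+02 -1.3000e-01 -1.3533e+02] open 0.0681 t 26.3 J [ 14.3  12.6 -12.6  -0.  -64.9 -59.6]
dxyz [-3.9  1.  90.3] axyz [ 0.08 -0.13 -0.33]
```

```bash
python3 -m inch '[{"ax":0,"ay":0,"az":0,"dx":-3,"dy":1,"dz":40,"fingers":68},{"ax":0,"ay":0,"az":0,"dx":-3,"dy":1,"dz":80,"fingers":68},{"ax":0,"ay":0,"az":0,"dx":-3,"dy":1,"dz":120,"fingers":68},{"ax":0,"ay":0,"az":0,"dx":-3,"dy":1,"dz":140,"fingers":68},{"ax":0,"ay":0,"az":0,"dx":-3,"dy":1,"dz":140,"fingers":68},{"ax":0,"ay":0,"az":0,"dx":-3,"dy":1,"dz":140,"fingers":68}]'; python3 go.py .582 -.047 .018 -135
python3 - <<'E'
from ov import *
s=snapshot("scene"); draw(s["image"],[],(220,100,420,300),3,"pics/s1.png")
s=snapshot("top"); draw(s["image"],[],(265,165,430,290),4.7,"pics/s1t.png")
E
```

```text
clock: 27.05
tool_pos: [0.5816, -0.0452, 0.0723]
orientation: [-180.0, -0.0, -135.2]
force: [-0.6, -0.1, -0.3]
opening: 0.0676
pos [ 0.5816 -0.0452  0.0723] ori [-1.7999e+02 -1.0000e-02 -1.3519e+02] open 0.0676 t 27.05 J [ 14.8  20.3 -22.1   0.  -47.6 -60. ]
dxyz [ 1.  -1.5 54.3] axyz [-0.01 -0.01 -0.19]
```

View pics/s1.png

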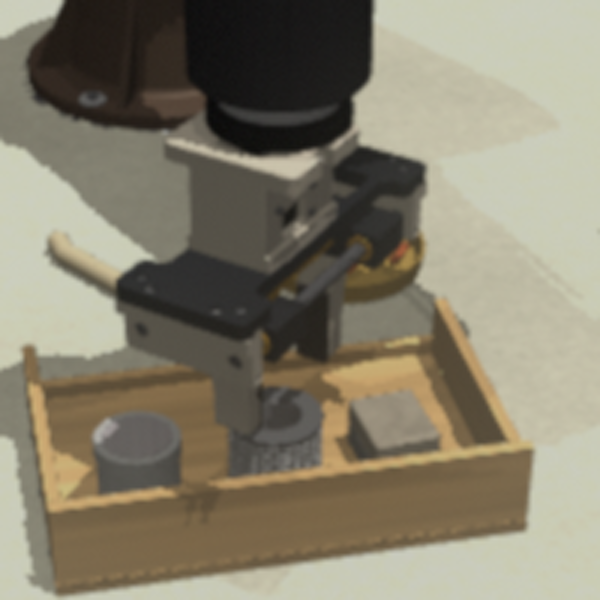

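View pics/s1t.png

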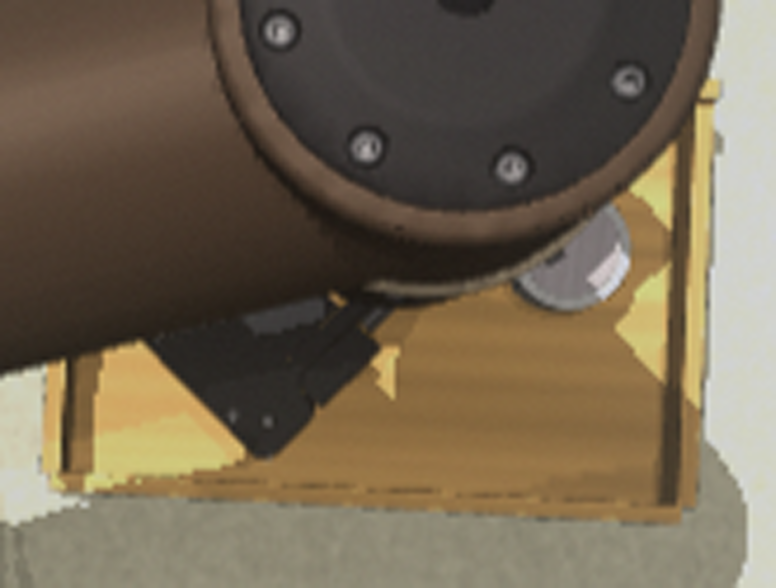

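The fingers straddle the spool at crop (275,415), with the tin at (137,445) clear of them. I'll descend and grip.

```bash
python3 -m inch '[{"ax":0,"ay":0,"az":0,"dx":1,"dy":-1.5,"dz":15,"fingers":68},{"ax":0,"ay":0,"az":0,"dx":1,"dy":-1.5,"dz":30,"fingers":68},{"ax":0,"ay":0,"az":0,"dx":1,"dy":-1.5,"dz":45,"fingers":68},{"ax":0,"ay":0,"az":0,"dx":1,"dy":-1.5,"dz":54,"fingers":68},{"ax":0,"ay":0,"az":0,"dx":1,"dy":-1.5,"dz":54,"fingers":68},{"ax":0,"ay":0,"az":0,"dx":1,"dy":-1.5,"dz":54,"fingers":68}]'; python3 -m inch '[{"ax":0,"ay":0,"az":0,"dx":0,"dy":0,"dz":0,"fingers":40},{"ax":0,"ay":0,"az":0,"dx":0,"dy":0,"dz":0,"fingers":40},{"ax":0,"ay":0,"az":0,"dx":0,"dy":0,"dz":0,"fingers":40},{"ax":0,"ay":0,"az":0,"dx":0,"dy":0,"dz":0,"fingers":40},{"ax":0,"ay":0,"az":0,"dx":0,"dy":0,"dz":0,"fingers":40},{"ax":0,"ay":0,"az":0,"dx":0,"dy":0,"dz":0,"fingers":40}]'; python3 go.py .582 -.047 .12 -135
```

```text
clock: 27.9
tool_pos: [0.582, -0.047, 0.0183]
orientation: [-180.0, 0.0, -135.2]
force: [1.1, 0.1, 0.4]
opening: 0.068
clock: 28.65
tool_pos: [0.582, -0.0469, 0.0185]
orientation: [-180.0, 0.0, -135.2]
force: [-1.6, 0.7, 7.1]
opening: 0.056
pos [ 0.582  -0.0469  0.0185] ori [-1.7998e+02  3.0000e-02 -1.3519e+02] open 0.056 t 28.65 J [ 14.6  24.3 -24.8   0.  -40.9 -59.8]
dxyz [   0.    -0.2 -101.5] axyz [-0.02  0.03 -0.19]
```

```bash
python3 -m inch '[{"ax":0,"ay":0,"az":0,"dx":0,"dy":0,"dz":-10,"fingers":40},{"ax":0,"ay":0,"az":0,"dx":0,"dy":0,"dz":-25,"fingers":40},{"ax":0,"ay":0,"az":0,"dx":0,"dy":0,"dz":-50,"fingers":40},{"ax":0,"ay":0,"az":0,"dx":0,"dy":0,"dz":-75,"fingers":40},{"ax":0,"ay":0,"az":0,"dx":0,"dy":0,"dz":-95,"fingers":40},{"ax":0,"ay":0,"az":0,"dx":0,"dy":0,"dz":-105,"fingers":40},{"ax":0,"ay":0,"az":0,"dx":0,"dy":0,"dz":-105,"fingers":40},{"ax":0,"ay":0,"az":0,"dx":0,"dy":0,"dz":-105,"fingers":40}]'; python3 go.py .464 -.3085 .123 -135
```

```text
clock: 29.65
tool_pos: [0.5811, -0.0471, 0.1223]
orientation: [179.9, -0.1, -135.2]
force: [-0.4, 0.8, -1.6]
opening: 0.0555
pos [ 0.5811 -0.0471  0.1223] ori [ 1.7995e+02 -5.0000e-02 -1.3522e+02] open 0.0555 t 29.65 J [ 14.6  17.1 -19.1  -0.  -53.9 -59.8]
dxyz [ 267.3 -103.1   -0.6] axyz [ 0.05 -0.05 -0.22]
```

```bash
python3 -m inch '[{"ax":0,"ay":0,"az":0,"dx":15,"dy":-6,"dz":0,"fingers":40},{"ax":0,"ay":0,"az":0,"dx":50,"dy":-19,"dz":0,"fingers":40},{"ax":0,"ay":0,"az":0,"dx":95,"dy":-37,"dz":0,"fingers":40},{"ax":0,"ay":0,"az":0,"dx":145,"dy":-56,"dz":0,"fingers":40},{"ax":0,"ay":0,"az":0,"dx":195,"dy":-75,"dz":0,"fingers":40},{"ax":0,"ay":0,"az":0,"dx":235,"dy":-91,"dz":0,"fingers":40},{"ax":0,"ay":0,"az":0,"dx":260,"dy":-100,"dz":0,"fingers":40},{"ax":0,"ay":0,"az":0,"dx":267,"dy":-103,"dz":0,"fingers":40}]';python3 -m inch '[{"ax":0,"ay":0,"az":0,"dx":0,"dy":0,"dz":0,"fingers":40},{"ax":0,"ay":0,"az":0,"dx":0,"dy":0,"dz":0,"fingers":40}]'; python3 go.py .464 -.3085 .023 -135
python3 - <<'E'
from ov import *
s=snapshot("scene"); draw(s["image"],[],(70,100,270,300),3,"pics/s2.png")
E
```

```text
clock: 30.65
tool_pos: [0.463, -0.3098, 0.1223]
orientation: [179.9, -0.0, -135.3]
force: [0.1, 1.0, -2.7]
opening: 0.0559
clock: 30.9
tool_pos: [0.465, -0.3076, 0.1229]
orientation: [180.0, -0.0, -135.2]
force: [0.3, 0.8, -2.3]
opening: 0.0559
pos [ 0.465  -0.3076  0.1229] ori [ 179.98   -0.   -135.17] open 0.0559 t 30.9 J [-13.4  14.8 -22.3  -0.  -52.9 -31.8]
dxyz [ 1.3  0.1 99.9] axyz [ 0.02 -0.   -0.17]
```

View pics/s2.png

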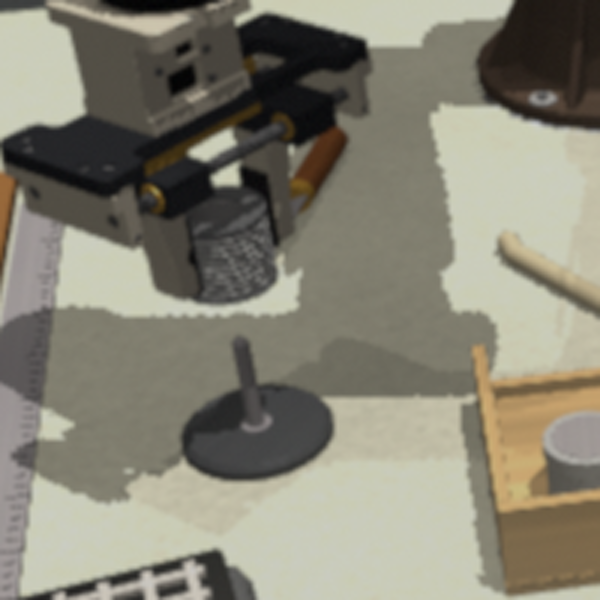

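Run:
```python
from ov import *
s=snapshot("scene"); c=cam(s)
p=[(circ(c,.464,-.3085,.072,.005),(0,255,0)),(circ(c,.465,-.3076,.1585,.028),(0,0,255)),(circ(c,.465,-.3076,.1125,.028),(0,0,255)),(circ(c,.465,-.3076,.1585,.015),(0,0,255))]
draw(s["image"],p,(110,140,190,260),5,"pics/s3.png")
```

```text
(no output)
```

View pics/s3.png

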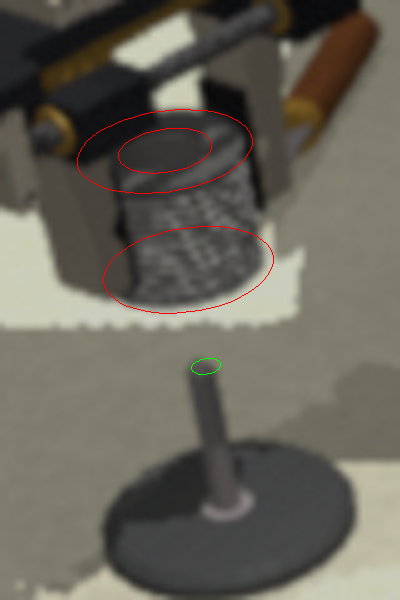

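Aligned: the bore projects directly above the spindle tip, within about 2 mm. I'll lower it.

```bash
python3 -m inch '[{"ax":0,"ay":0,"az":0,"dx":1,"dy":0,"dz":15,"fingers":40},{"ax":0,"ay":0,"az":0,"dx":1,"dy":0,"dz":30,"fingers":40},{"ax":0,"ay":0,"az":0,"dx":1,"dy":0,"dz":45,"fingers":40},{"ax":0,"ay":0,"az":0,"dx":1,"dy":0,"dz":52,"fingers":40},{"ax":0,"ay":0,"az":0,"dx":1,"dy":0,"dz":60,"fingers":40},{"ax":0,"ay":0,"az":0,"dx":1,"dy":0,"dz":70,"fingers":40},{"ax":0,"ay":0,"az":0,"dx":1,"dy":0,"dz":70,"fingers":40}]';python3 -m inch '[{"ax":0,"ay":0,"az":0,"dx":0,"dy":0,"dz":10,"fingers":40},{"ax":0,"ay":0,"az":0,"dx":0,"dy":0,"dz":20,"fingers":40},{"ax":0,"ay":0,"az":0,"dx":0,"dy":0,"dz":26,"fingers":40},{"ax":0,"ay":0,"az":0,"dx":0,"dy":0,"dz":29,"fingers":40},{"ax":0,"ay":0,"az":0,"dx":0,"dy":0,"dz":30.5,"fingers":40},{"ax":0,"ay":0,"az":0,"dx":0,"dy":0,"dz":30.5,"fingers":40},{"ax":0,"ay":0,"az":0,"dx":0,"dy":0,"dz":30.5,"fingers":40}]'; python3 go.py .464 -.3085 .0205 -135
python3 - <<'E'
from ov import *
s=snapshot("scene"); draw(s["image"],[],(90,140,230,280),4,"pics/s4.png")
E
```

```text
clock: 31.88
tool_pos: [0.4636, -0.3088, 0.0522]
orientation: [179.9, -0.0, -135.2]
force: [-0.7, 0.7, -1.7]
opening: 0.0561
clock: 32.75
tool_pos: [0.4643, -0.309, 0.0228]
orientation: [-180.0, 0.0, -135.2]
force: [0.5, 0.2, -3.0]
opening: 0.0557
pos [ 0.4643 -0.309   0.0228] ori [-1.7997e+02  1.0000e-02 -1.3520e+02] open 0.0557 t 32.75 J [-13.5  22.1 -28.    0.  -39.9 -31.7]
dxyz [-0.1  0.6  2.3] axyz [-0.03  0.01 -0.2 ]
```

View pics/s4.png

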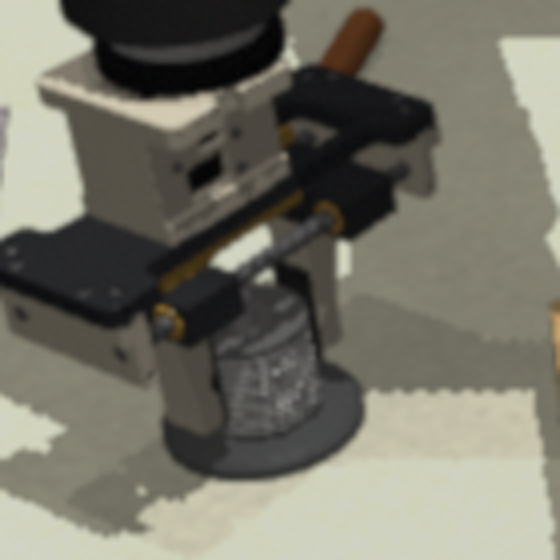

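The spool is over the spindle at crop (265,370). I'll seat the last 2 mm and release.

```bash
python3 -m inch '[{"ax":0,"ay":0,"az":0,"dx":0,"dy":0,"dz":1,"fingers":40},{"ax":0,"ay":0,"az":0,"dx":0,"dy":0,"dz":2,"fingers":40},{"ax":0,"ay":0,"az":0,"dx":0,"dy":0,"dz":2.5,"fingers":40},{"ax":0,"ay":0,"az":0,"dx":0,"dy":0,"dz":2.5,"fingers":40}]';python3 -m inch '[{"ax":0,"ay":0,"az":0,"dx":0,"dy":0,"dz":0,"fingers":70},{"ax":0,"ay":0,"az":0,"dx":0,"dy":0,"dz":0,"fingers":70},{"ax":0,"ay":0,"az":0,"dx":0,"dy":0,"dz":0,"fingers":70},{"ax":0,"ay":0,"az":0,"dx":0,"dy":0,"dz":0,"fingers":70},{"ax":0,"ay":0,"az":0,"dx":0,"dy":0,"dz":-40,"fingers":70},{"ax":0,"ay":0,"az":0,"dx":0,"dy":0,"dz":-90,"fingers":70},{"ax":0,"ay":0,"az":0,"dx":0,"dy":0,"dz":-140,"fingers":70},{"ax":0,"ay":0,"az":0,"dx":0,"dy":0,"dz":-192,"fingers":70}]';python3 -m inch '[{"ax":0,"ay":0,"az":0,"dx":0,"dy":0,"dz":0,"fingers":55},{"ax":0,"ay":0,"az":0,"dx":0,"dy":0,"dz":0,"fingers":55}]'; python3 go.py .43 .07 .2130 -90
python3 - <<'E'
from ov import *
s=snapshot("scene"); c=cam(s)
p=[(circ(c,.4645,-.3085,.056,.028),(0,0,255)),(circ(c,.4645,-.3085,.010,.028),(0,0,255))]
draw(s["image"],p,(110,180,210,270),6,"pics/s5.png")
E
```

```text
clock: 33.3
tool_pos: [0.4641, -0.3089, 0.0205]
orientation: [-180.0, 0.0, -135.2]
force: [-1.7, 1.8, 5.2]
opening: 0.0561
clock: 34.3
tool_pos: [0.4638, -0.3088, 0.2137]
orientation: [180.0, 0.0, -135.2]
force: [1.1, -1.0, -0.9]
opening: 0.0702
clock: 34.55
tool_pos: [0.4639, -0.3087, 0.2118]
orientation: [180.0, 0.0, -135.2]
force: [0.2, -0.6, -0.7]
opening: 0.057
pos [ 0.4639 -0.3087  0.2118] ori [ 1.7999e+02  3.0000e-02 -1.3522e+02] open 0.057 t 34.55 J [-13.5  10.1 -15.6  -0.  -64.3 -31.7]
dxyz [-242.7  292.6   -1. ] axyz [-0.000e+00  3.000e-02 -4.522e+01]
```

View pics/s5.png

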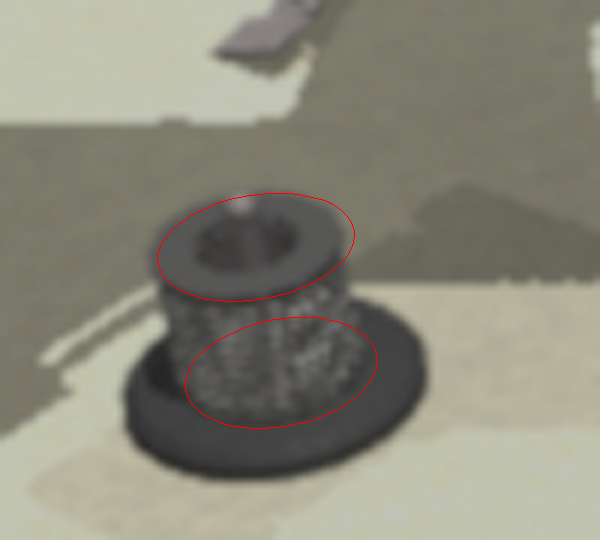

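The spool is seated, with the spindle tip showing in the bore at crop (240,200). Now I'll fetch the flux bottle.

```bash
python3 -m inch '[{"ax":0,"ay":0,"az":-10,"dx":-30,"dy":37,"dz":0,"fingers":55},{"ax":0,"ay":0,"az":-20,"dx":-70,"dy":84,"dz":0,"fingers":55},{"ax":0,"ay":0,"az":-30,"dx":-110,"dy":133,"dz":0,"fingers":55},{"ax":0,"ay":0,"az":-38,"dx":-150,"dy":181,"dz":0,"fingers":55},{"ax":0,"ay":0,"az":-45,"dx":-190,"dy":229,"dz":0,"fingers":55},{"ax":0,"ay":0,"az":-45,"dx":-225,"dy":271,"dz":0,"fingers":55},{"ax":0,"ay":0,"az":-45,"dx":-243,"dy":293,"dz":0,"fingers":55},{"ax":0,"ay":0,"az":-45,"dx":-243,"dy":293,"dz":0,"fingers":55}]'; python3 go.py .4164 .3099 .213 -90
```

```text
clock: 35.6
tool_pos: [0.4294, 0.0716, 0.2109]
orientation: [179.9, -0.1, -90.0]
force: [0.1, -0.8, -0.1]
opening: 0.0551
pos [0.4294 0.0716 0.2109] ori [ 1.7989e+02 -6.0000e-02 -9.0020e+01] open 0.0551 t 35.6 J [ 35.6  -2.  -29.1  -0.  -63.  -35.6]
dxyz [-238.3   13.1   -2.4] axyz [ 0.11 -0.06 -0.02]
```

```bash
python3 -m inch '[{"ax":0,"ay":0,"az":0,"dx":-60,"dy":3,"dz":0,"fingers":55},{"ax":0,"ay":0,"az":0,"dx":-120,"dy":6,"dz":0,"fingers":55},{"ax":0,"ay":0,"az":0,"dx":-180,"dy":10,"dz":0,"fingers":55},{"ax":0,"ay":0,"az":0,"dx":-225,"dy":12,"dz":0,"fingers":55},{"ax":0,"ay":0,"az":0,"dx":-239,"dy":13,"dz":0,"fingers":55},{"ax":0,"ay":0,"az":0,"dx":-239,"dy":13,"dz":0,"fingers":55},{"ax":0,"ay":0,"az":0,"dx":-239,"dy":13,"dz":0,"fingers":55}]'; python3 go.py .4164 .3099 .1177 -90
```

```text
clock: 36.48
tool_pos: [0.418, 0.3078, 0.2116]
orientation: [180.0, -0.1, -90.3]
force: [0.1, 0.1, 0.2]
opening: 0.0551
pos [0.418  0.3078 0.2116] ori [ 1.7996e+02 -6.0000e-02 -9.0260e+01] open 0.0551 t 36.48 J [ 58.1   6.5 -20.   -0.  -63.6 -58.3]
dxyz [-2.2  1.5 93.9] axyz [ 0.04 -0.06 -0.26]
```

```bash
python3 -m inch '[{"ax":0,"ay":0,"az":0,"dx":-2,"dy":1.5,"dz":30,"fingers":55},{"ax":0,"ay":0,"az":0,"dx":-2,"dy":1.5,"dz":55,"fingers":55},{"ax":0,"ay":0,"az":0,"dx":-2,"dy":1.5,"dz":78,"fingers":55},{"ax":0,"ay":0,"az":0,"dx":-2,"dy":1.5,"dz":93,"fingers":55},{"ax":0,"ay":0,"az":0,"dx":-2,"dy":1.5,"dz":93,"fingers":55},{"ax":0,"ay":0,"az":0,"dx":-2,"dy":1.5,"dz":93,"fingers":55}]'; python3 go.py .4164 .3099 .1177 -90
python3 -m inch '[{"ax":0,"ay":0,"az":0,"dx":0,"dy":0,"dz":0,"fingers":18},{"ax":0,"ay":0,"az":0,"dx":0,"dy":0,"dz":0,"fingers":18},{"ax":0,"ay":0,"az":0,"dx":0,"dy":0,"dz":0,"fingers":18},{"ax":0,"ay":0,"az":0,"dx":0,"dy":0,"dz":0,"fingers":18},{"ax":0,"ay":0,"az":0,"dx":0,"dy":0,"dz":0,"fingers":18},{"ax":0,"ay":0,"az":0,"dx":0,"dy":0,"dz":0,"fingers":18}]'
python3 -m inch '[{"ax":0,"ay":0,"az":0,"dx":0,"dy":0,"dz":-10,"fingers":18},{"ax":0,"ay":0,"az":0,"dx":0,"dy":0,"dz":-25,"fingers":18},{"ax":0,"ay":0,"az":0,"dx":0,"dy":0,"dz":-45,"fingers":18},{"ax":0,"ay":0,"az":0,"dx":0,"dy":0,"dz":-65,"fingers":18},{"ax":0,"ay":0,"az":0,"dx":0,"dy":0,"dz":-80,"fingers":18},{"ax":0,"ay":0,"az":0,"dx":0,"dy":0,"dz":-85,"fingers":18},{"ax":0,"ay":0,"az":0,"dx":0,"dy":0,"dz":-85,"fingers":18}]'; python3 go.py .4465 .173 .201 -90; python3 go.py .5167 -.1229 .201 -90
```

```text
clock: 37.22
tool_pos: [0.417, 0.3114, 0.1199]
orientation: [-179.9, 0.0, -90.2]
force: [0.4, 0.8, -0.1]
opening: 0.0553
pos [0.417  0.3114 0.1199] ori [-1.7995e+02  5.0000e-02 -9.0210e+01] open 0.0553 t 37.23 J [ 58.4  11.7 -27.1   0.  -51.2 -58.6]
dxyz [1.5 0.6 2.2] axyz [-0.05  0.05 -0.21]
clock: 37.98
tool_pos: [0.4165, 0.3114, 0.1192]
orientation: [-180.0, 0.0, -90.2]
force: [-1.7, -0.8, 3.2]
opening: 0.0292
clock: 38.85
tool_pos: [0.4164, 0.3112, 0.2041]
orientation: [180.0, 0.0, -90.2]
force: [0.7, -0.7, -2.3]
opening: 0.0292
pos [0.4164 0.3112 0.2041] ori [ 1.800e+02  1.000e-02 -9.021e+01] open 0.0292 t 38.85 J [ 58.4   6.9 -20.6  -0.  -62.5 -58.6]
dxyz [138.1 -30.6   3.1] axyz [ 0.    0.01 -0.21]
pos [0.4164 0.3112 0.2041] ori [ 1.800e+02  1.000e-02 -9.021e+01] open 0.0292 t 38.85 J [ 58.4   6.9 -20.6  -0.  -62.5 -58.6]
dxyz [ 433.7 -101.9    3. ] axyz [ 0.    0.01 -0.21]
```

```bash
python3 -m inch '[{"ax":0,"ay":0,"az":0,"dx":17,"dy":-4,"dz":0,"fingers":18},{"ax":0,"ay":0,"az":0,"dx":55,"dy":-13,"dz":0,"fingers":18},{"ax":0,"ay":0,"az":0,"dx":105,"dy":-25,"dz":0,"fingers":18},{"ax":0,"ay":0,"az":0,"dx":160,"dy":-38,"dz":0,"fingers":18},{"ax":0,"ay":0,"az":0,"dx":215,"dy":-50,"dz":0,"fingers":18},{"ax":0,"ay":0,"az":0,"dx":260,"dy":-61,"dz":0,"fingers":18},{"ax":0,"ay":0,"az":0,"dx":285,"dy":-67,"dz":0,"fingers":18},{"ax":0,"ay":0,"az":0,"dx":292,"dy":-69,"dz":0,"fingers":18}]'
python3 -m inch '[{"ax":0,"ay":0,"az":0,"dx":30,"dy":-7,"dz":0,"fingers":18},{"ax":0,"ay":0,"az":0,"dx":70,"dy":-16,"dz":0,"fingers":18},{"ax":0,"ay":0,"az":0,"dx":110,"dy":-26,"dz":0,"fingers":18},{"ax":0,"ay":0,"az":0,"dx":134,"dy":-32,"dz":0,"fingers":18},{"ax":0,"ay":0,"az":0,"dx":140,"dy":-33,"dz":0,"fingers":18},{"ax":0,"ay":0,"az":0,"dx":140,"dy":-33,"dz":0,"fingers":18},{"ax":0,"ay":0,"az":0,"dx":140,"dy":-33,"dz":0,"fingers":18}]'; python3 go.py .5167 -.1216 .1232
python3 - <<'E'
from ov import *
s=snapshot("scene"); draw(s["image"],[],(220,100,420,300),3,"pics/f5.png")
E
```

```text
clock: 39.85
tool_pos: [0.4838, 0.0169, 0.2033]
orientation: [179.9, -0.0, -90.4]
force: [-0.2, -0.3, -2.5]
opening: 0.0293
clock: 40.72
tool_pos: [0.5168, -0.1203, 0.204]
orientation: [180.0, 0.0, -90.2]
force: [0.1, 0.0, -1.5]
opening: 0.0293
pos [ 0.5168 -0.1203  0.204 ] ori [ 1.800e+02  1.000e-02 -9.015e+01] open 0.0293 t 40.73 J [  8.1   7.9 -19.4  -0.  -62.7  -8.2]
dxyz [ 1.3  0.  80.8] axyz [ 0.    0.01 -0.15]
```

View pics/f5.png

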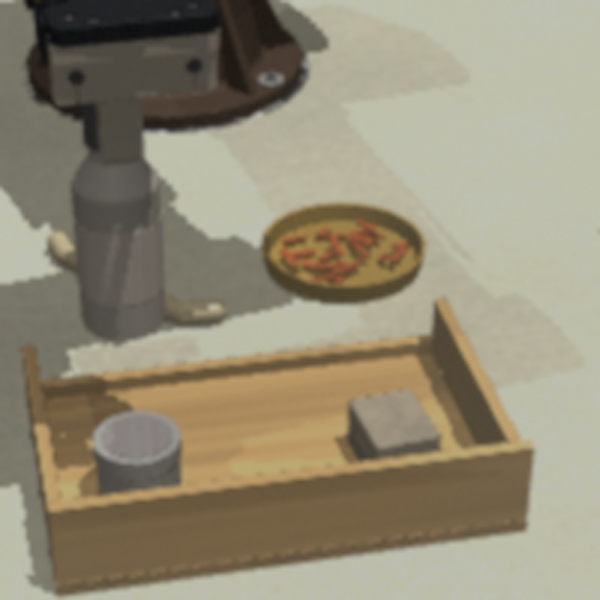

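The pose matches the lift-off picture. I'll lower it into the rack.

```bash
python3 -m inch '[{"ax":0,"ay":0,"az":0,"dx":1,"dy":0,"dz":15,"fingers":18},{"ax":0,"ay":0,"az":0,"dx":1,"dy":0,"dz":38,"fingers":18},{"ax":0,"ay":0,"az":0,"dx":1,"dy":0,"dz":58,"fingers":18},{"ax":0,"ay":0,"az":0,"dx":1,"dy":0,"dz":72,"fingers":18},{"ax":0,"ay":0,"az":0,"dx":1,"dy":0,"dz":78,"fingers":18},{"ax":0,"ay":0,"az":0,"dx":1,"dy":0,"dz":80,"fingers":18},{"ax":0,"ay":0,"az":0,"dx":1,"dy":0,"dz":80,"fingers":18},{"ax":0,"ay":0,"az":0,"dx":1,"dy":0,"dz":80,"fingers":18}]'; python3 go.py .5167 -.1216 .1232
```

```text
clock: 41.78
tool_pos: [0.5173, -0.1221, 0.1246]
orientation: [-179.9, 0.0, -90.2]
force: [-0.6, -0.5, -2.1]
opening: 0.0289
pos [ 0.5173 -0.1221  0.1246] ori [-179.94    0.    -90.2 ] open 0.0289 t 41.77 J [  7.9  12.4 -25.4   0.  -52.2  -8.1]
dxyz [-0.5  0.6  1.4] axyz [-0.06  0.   -0.2 ]
```

```bash
python3 -m inch '[{"ax":0,"ay":0,"az":0,"dx":0,"dy":0,"dz":1,"fingers":18},{"ax":0,"ay":0,"az":0,"dx":0,"dy":0,"dz":1.5,"fingers":18},{"ax":0,"ay":0,"az":0,"dx":0,"dy":0,"dz":1.5,"fingers":18}]'; python3 -m inch '[{"ax":0,"ay":0,"az":0,"dx":0,"dy":0,"dz":0,"fingers":55},{"ax":0,"ay":0,"az":0,"dx":0,"dy":0,"dz":0,"fingers":55},{"ax":0,"ay":0,"az":0,"dx":0,"dy":0,"dz":0,"fingers":55},{"ax":0,"ay":0,"az":0,"dx":0,"dy":0,"dz":0,"fingers":55},{"ax":0,"ay":0,"az":0,"dx":0,"dy":0,"dz":-30,"fingers":55},{"ax":0,"ay":0,"az":0,"dx":0,"dy":0,"dz":-60,"fingers":55},{"ax":0,"ay":0,"az":0,"dx":0,"dy":0,"dz":-88,"fingers":55}, {"ax":0,"ay":0,"az":0,"dx":0,"dy":0,"dz":-88,"fingers":55}]'; python3 go.py .495 .2998 .2110
```

```text
clock: 42.15
tool_pos: [0.5173, -0.1222, 0.1232]
orientation: [-179.9, -0.0, -90.2]
force: [-1.7, 0.7, 6.0]
opening: 0.0292
clock: 43.15
tool_pos: [0.5183, -0.1221, 0.2129]
orientation: [-179.7, 0.0, -90.2]
force: [-0.5, 0.5, -0.1]
opening: 0.0554
pos [ 0.5183 -0.1221  0.2129] ori [-179.75    0.    -90.19] open 0.0554 t 43.15 J [  7.9   7.5 -18.6   0.  -63.6  -8.1]
dxyz [-421.9   24.7    1.8] axyz [-0.25  0.   -0.19]
```

```bash
python3 -m inch '[{"ax":0,"ay":0,"az":0,"dx":-60,"dy":3,"dz":0,"fingers":60},{"ax":0,"ay":0,"az":0,"dx":-120,"dy":6,"dz":0,"fingers":60},{"ax":0,"ay":0,"az":0,"dx":-180,"dy":10,"dz":0,"fingers":60},{"ax":0,"ay":0,"az":0,"dx":-240,"dy":13,"dz":0,"fingers":60},{"ax":0,"ay":0,"az":0,"dx":-300,"dy":16,"dz":0,"fingers":60},{"ax":0,"ay":0,"az":0,"dx":-360,"dy":20,"dz":0,"fingers":60},{"ax":0,"ay":0,"az":0,"dx":-405,"dy":22,"dz":0,"fingers":60},{"ax":0,"ay":0,"az":0,"dx":-422,"dy":24,"dz":0,"fingers":60}]'; python3 -m inch '[{"ax":0,"ay":0,"az":0,"dx":0,"dy":0,"dz":0,"fingers":60},{"ax":0,"ay":0,"az":0,"dx":0,"dy":0,"dz":0,"fingers":60},{"ax":0,"ay":0,"az":0,"dx":0,"dy":0,"dz":0,"fingers":60}]'; python3 go.py .495 .2998 .108;python3 - <<'E'
from ov import *
exec(open('o1.py').read().split('for n,boxes')[0].replace('sys.argv[2]','"dict(flux=(.516,-.122),pat=(.518,-.046),jar=(.521,.029),tin=(.5755,-.1265),stone=(.581,.0225),rack=(.553,-.047,-.04))"').replace('len(sys.argv)>2','True'))
s=snapshot("scene"); draw(s["image"],polys(cam(s)),(220,155,410,300),4.1,"pics/f6.png")
s=snapshot("top"); draw(s["image"],polys(cam(s)),(265,165,430,290),4.7,"pics/f6t.png")
E
```

```text
clock: 44.15
tool_pos: [0.4937, 0.3021, 0.2093]
orientation: [179.9, -0.1, -90.1]
force: [0.2, -0.6, -0.4]
opening: 0.0602
clock: 44.52
tool_pos: [0.4946, 0.2989, 0.2107]
orientation: [180.0, 0.0, -90.3]
force: [-0.8, 0.9, 0.9]
opening: 0.0602
pos [0.4946 0.2989 0.2107] ori [180.     0.   -90.27] open 0.0602 t 44.52 J [ 50.5  12.1 -13.2  -0.  -64.7 -50.8]
dxyz [ -0.9  -0.4 102.7] axyz [ 0.    0.   -0.27]
```

View pics/f6.png

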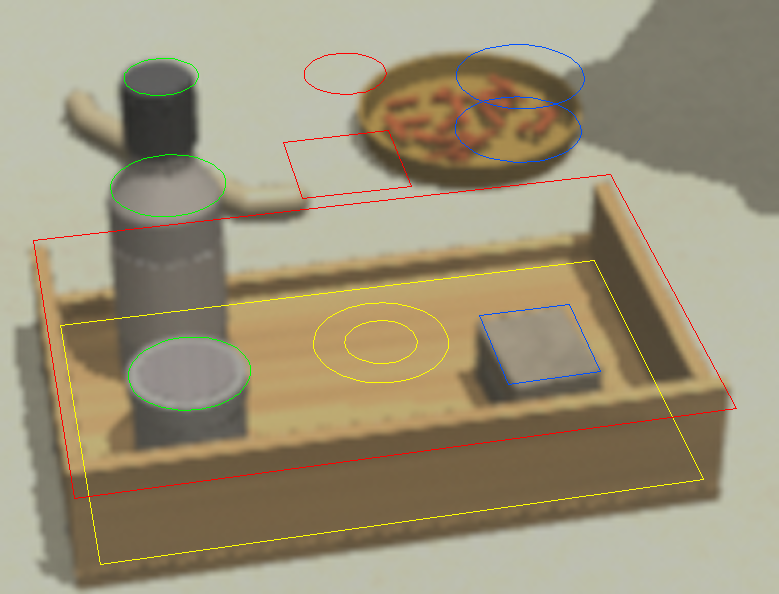

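View pics/f6t.png

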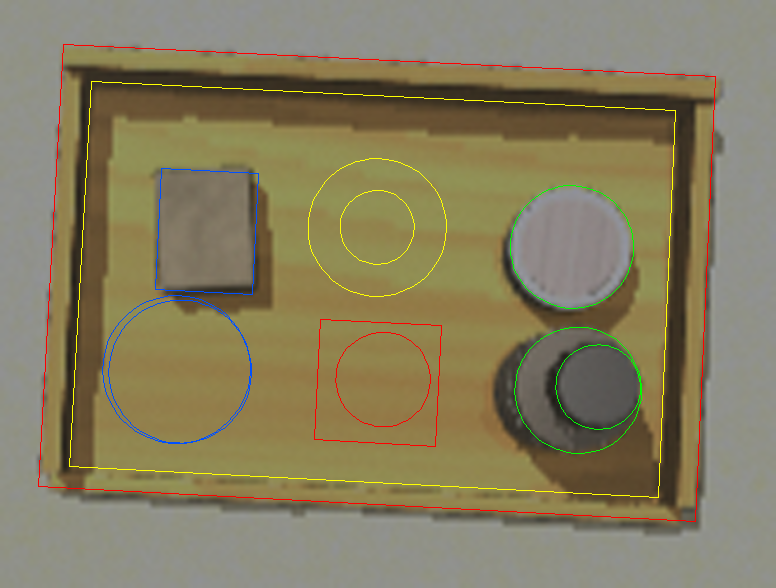

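The flux bottle is back within about 1 mm, its cap at top crop (598,387) as before. Now the patina bottle.

```bash
python3 -m inch '[{"ax":0,"ay":0,"az":0,"dx":-1,"dy":0,"dz":30,"fingers":60},{"ax":0,"ay":0,"az":0,"dx":-1,"dy":0,"dz":60,"fingers":60},{"ax":0,"ay":0,"az":0,"dx":-1,"dy":0,"dz":85,"fingers":60},{"ax":0,"ay":0,"az":0,"dx":-1,"dy":0,"dz":102,"fingers":60},{"ax":0,"ay":0,"az":0,"dx":-1,"dy":0,"dz":102,"fingers":60},{"ax":0,"ay":0,"az":0,"dx":-1,"dy":0,"dz":102,"fingers":60}]'
python3 -m inch '[{"ax":0,"ay":0,"az":0,"dx":0,"dy":0,"dz":0,"fingers":20},{"ax":0,"ay":0,"az":0,"dx":0,"dy":0,"dz":0,"fingers":20},{"ax":0,"ay":0,"az":0,"dx":0,"dy":0,"dz":0,"fingers":20},{"ax":0,"ay":0,"az":0,"dx":0,"dy":0,"dz":0,"fingers":20},{"ax":0,"ay":0,"az":0,"dx":0,"dy":0,"dz":0,"fingers":20},{"ax":0,"ay":0,"az":0,"dx":0,"dy":0,"dz":0,"fingers":20}]'
python3 -m inch '[{"ax":0,"ay":0,"az":0,"dx":0,"dy":0,"dz":-10,"fingers":20},{"ax":0,"ay":0,"az":0,"dx":0,"dy":0,"dz":-25,"fingers":20},{"ax":0,"ay":0,"az":0,"dx":0,"dy":0,"dz":-45,"fingers":20},{"ax":0,"ay":0,"az":0,"dx":0,"dy":0,"dz":-65,"fingers":20},{"ax":0,"ay":0,"az":0,"dx":0,"dy":0,"dz":-80,"fingers":20},{"ax":0,"ay":0,"az":0,"dx":0,"dy":0,"dz":-85,"fingers":20},{"ax":0,"ay":0,"az":0,"dx":0,"dy":0,"dz":-85,"fingers":20}]'; python3 go.py .5178 -.0465 .194
```

```text
clock: 45.38
tool_pos: [0.495, 0.3013, 0.1095]
orientation: [-179.9, 0.0, -90.2]
force: [0.1, -0.2, 0.4]
opening: 0.0601
clock: 46.12
tool_pos: [0.4947, 0.3011, 0.1089]
orientation: [-180.0, 0.0, -90.2]
force: [0.3, -1.0, 3.2]
opening: 0.0334
clock: 47.0
tool_pos: [0.4943, 0.3009, 0.1936]
orientation: [180.0, 0.0, -90.2]
force: [0.4, -0.3, -3.4]
opening: 0.0331
pos [0.4943 0.3009 0.1936] ori [ 1.7999e+02  1.0000e-02 -9.0210e+01] open 0.0331 t 47.0 J [ 50.7  12.9 -14.5  -0.  -62.6 -50.9]
dxyz [347.4 -24.8  -0.5] axyz [ 0.01  0.01 -0.21]
```

```bash
python3 -m inch '[{"ax":0,"ay":0,"az":0,"dx":15,"dy":-1,"dz":0,"fingers":20},{"ax":0,"ay":0,"az":0,"dx":60,"dy":-4,"dz":0,"fingers":20},{"ax":0,"ay":0,"az":0,"dx":115,"dy":-8,"dz":0,"fingers":20},{"ax":0,"ay":0,"az":0,"dx":170,"dy":-12,"dz":0,"fingers":20},{"ax":0,"ay":0,"az":0,"dx":225,"dy":-16,"dz":0,"fingers":20},{"ax":0,"ay":0,"az":0,"dx":280,"dy":-20,"dz":0,"fingers":20},{"ax":0,"ay":0,"az":0,"dx":325,"dy":-23,"dz":0,"fingers":20},{"ax":0,"ay":0,"az":0,"dx":346,"dy":-24.5,"dz":0,"fingers":20}]'; python3 -m inch '[{"ax":0,"ay":0,"az":0,"dx":0,"dy":0,"dz":0,"fingers":20},{"ax":0,"ay":0,"az":0,"dx":0,"dy":0,"dz":0,"fingers":20},{"ax":0,"ay":0,"az":0,"dx":0,"dy":0,"dz":0,"fingers":20}]'; python3 go.py .5178 -.0452 .1129
```

```text
clock: 48.0
tool_pos: [0.5166, -0.048, 0.1928]
orientation: [179.9, -0.0, -90.3]
force: [-0.1, 0.4, -2.8]
opening: 0.0331
clock: 48.38
tool_pos: [0.5176, -0.0446, 0.1934]
orientation: [180.0, -0.0, -90.2]
force: [0.8, -0.2, -3.9]
opening: 0.0333
pos [ 0.5176 -0.0446  0.1934] ori [179.98  -0.   -90.16] open 0.0333 t 48.38 J [ 16.7   7.4 -21.5  -0.  -61.1 -16.9]
dxyz [ 0.6 -0.3 80.5] axyz [ 0.02 -0.   -0.16]
```

```bash
python3 -m inch '[{"ax":0,"ay":0,"az":0,"dx":0.5,"dy":0,"dz":15,"fingers":20},{"ax":0,"ay":0,"az":0,"dx":0.5,"dy":0,"dz":38,"fingers":20},{"ax":0,"ay":0,"az":0,"dx":0.5,"dy":0,"dz":58,"fingers":20},{"ax":0,"ay":0,"az":0,"dx":0.5,"dy":0,"dz":72,"fingers":20},{"ax":0,"ay":0,"az":0,"dx":0.5,"dy":0,"dz":78,"fingers":20},{"ax":0,"ay":0,"az":0,"dx":0.5,"dy":0,"dz":80,"fingers":20},{"ax":0,"ay":0,"az":0,"dx":0.5,"dy":0,"dz":80,"fingers":20},{"ax":0,"ay":0,"az":0,"dx":0.5,"dy":0,"dz":80,"fingers":20}]'; python3 go.py .5178 -.0452 .1129
```

```text
clock: 49.38
tool_pos: [0.5181, -0.0456, 0.1141]
orientation: [-179.9, 0.0, -90.2]
force: [-0.6, -0.4, -2.6]
opening: 0.0333
pos [ 0.5181 -0.0456  0.1141] ori [-1.7994e+02  1.0000e-02 -9.0200e+01] open 0.0333 t 49.38 J [ 16.6  12.  -27.5   0.  -50.4 -16.8]
dxyz [-0.4  0.3  1.2] axyz [-0.06  0.01 -0.2 ]
```

```bash
python3 -m inch '[{"ax":0,"ay":0,"az":0,"dx":0,"dy":0,"dz":1,"fingers":20},{"ax":0,"ay":0,"az":0,"dx":0,"dy":0,"dz":1.5,"fingers":20},{"ax":0,"ay":0,"az":0,"dx":0,"dy":0,"dz":1.5,"fingers":20}]'; python3 -m inch '[{"ax":0,"ay":0,"az":0,"dx":0,"dy":0,"dz":0,"fingers":60},{"ax":0,"ay":0,"az":0,"dx":0,"dy":0,"dz":0,"fingers":60},{"ax":0,"ay":0,"az":0,"dx":0,"dy":0,"dz":0,"fingers":60},{"ax":0,"ay":0,"az":0,"dx":0,"dy":0,"dz":0,"fingers":60},{"ax":0,"ay":0,"az":0,"dx":0,"dy":0,"dz":-30,"fingers":60},{"ax":0,"ay":0,"az":0,"dx":0,"dy":0,"dz":-60,"fingers":60},{"ax":0,"ay":0,"az":0,"dx":0,"dy":0,"dz":-98,"fingers":60}, {"ax":0,"ay":0,"az":0,"dx":0,"dy":0,"dz":-98,"fingers":60}]'; python3 -m inch '[{"ax":0,"ay":0,"az":0,"dx":0,"dy":0,"dz":0,"fingers":75},{"ax":0,"ay":0,"az":0,"dx":0,"dy":0,"dz":0,"fingers":75}]'; python3 go.py .5748 .2904 .2110
```

```text
clock: 49.75
tool_pos: [0.5182, -0.0456, 0.1129]
orientation: [-179.9, -0.0, -90.2]
force: [-0.7, 0.2, 5.7]
opening: 0.0331
clock: 50.75
tool_pos: [0.5195, -0.0454, 0.2131]
orientation: [-179.7, 0.0, -90.2]
force: [-0.1, 0.3, -0.8]
opening: 0.0599
clock: 51.0
tool_pos: [0.5171, -0.0457, 0.209]
orientation: [179.9, -0.0, -90.2]
force: [-0.6, 0.4, 0.3]
opening: 0.0727
pos [ 0.5171 -0.0457  0.209 ] ori [ 1.7989e+02 -2.0000e-02 -9.0210e+01] open 0.0727 t 51.0 J [ 16.6   6.6 -20.2  -0.  -63.3 -16.8]
dxyz [-336.3  -56.5   -2.3] axyz [ 0.11 -0.02 -0.21]
```

```bash
python3 -m inch '[{"ax":0,"ay":0,"az":0,"dx":-60,"dy":-10,"dz":0,"fingers":75},{"ax":0,"ay":0,"az":0,"dx":-120,"dy":-20,"dz":0,"fingers":75},{"ax":0,"ay":0,"az":0,"dx":-180,"dy":-30,"dz":0,"fingers":75},{"ax":0,"ay":0,"az":0,"dx":-240,"dy":-40,"dz":0,"fingers":75},{"ax":0,"ay":0,"az":0,"dx":-290,"dy":-48,"dz":0,"fingers":75},{"ax":0,"ay":0,"az":0,"dx":-325,"dy":-54,"dz":0,"fingers":75},{"ax":0,"ay":0,"az":0,"dx":-336,"dy":-56,"dz":0,"fingers":75},{"ax":0,"ay":0,"az":0,"dx":-336,"dy":-56,"dz":0,"fingers":75}]'; python3 -m inch '[{"ax":0,"ay":0,"az":0,"dx":0,"dy":0,"dz":0,"fingers":75},{"ax":0,"ay":0,"az":0,"dx":0,"dy":0,"dz":0,"fingers":75},{"ax":0,"ay":0,"az":0,"dx":0,"dy":0,"dz":0,"fingers":75}]'; python3 go.py .5748 .2904 .101
```

```text
clock: 52.0
tool_pos: [0.5745, 0.2902, 0.2088]
orientation: [179.9, -0.1, -90.2]
force: [-0.1, 0.0, 0.2]
opening: 0.0748
clock: 52.38
tool_pos: [0.575, 0.2895, 0.2105]
orientation: [-180.0, 0.0, -90.2]
force: [-0.6, 0.0, 0.3]
opening: 0.0752
pos [0.575  0.2895 0.2105] ori [-1.7998e+02  2.0000e-02 -9.0250e+01] open 0.0752 t 52.38 J [ 44.1  18.2  -4.9   0.  -66.9 -44.3]
dxyz [ -0.8   0.2 109.5] axyz [-0.02  0.02 -0.25]
```

```bash
python3 -m inch '[{"ax":0,"ay":0,"az":0,"dx":-0.5,"dy":0,"dz":30,"fingers":75},{"ax":0,"ay":0,"az":0,"dx":-0.5,"dy":0,"dz":60,"fingers":75},{"ax":0,"ay":0,"az":0,"dx":-0.5,"dy":0,"dz":90,"fingers":75},{"ax":0,"ay":0,"az":0,"dx":-0.5,"dy":0,"dz":109,"fingers":75},{"ax":0,"ay":0,"az":0,"dx":-0.5,"dy":0,"dz":109,"fingers":75},{"ax":0,"ay":0,"az":0,"dx":-0.5,"dy":0,"dz":109,"fingers":75}]'
python3 -m inch '[{"ax":0,"ay":0,"az":0,"dx":0,"dy":0,"dz":0,"fingers":40},{"ax":0,"ay":0,"az":0,"dx":0,"dy":0,"dz":0,"fingers":40},{"ax":0,"ay":0,"az":0,"dx":0,"dy":0,"dz":0,"fingers":40},{"ax":0,"ay":0,"az":0,"dx":0,"dy":0,"dz":0,"fingers":40},{"ax":0,"ay":0,"az":0,"dx":0,"dy":0,"dz":0,"fingers":40},{"ax":0,"ay":0,"az":0,"dx":0,"dy":0,"dz":0,"fingers":40}]'
python3 -m inch '[{"ax":0,"ay":0,"az":0,"dx":0,"dy":0,"dz":-10,"fingers":40},{"ax":0,"ay":0,"az":0,"dx":0,"dy":0,"dz":-25,"fingers":40},{"ax":0,"ay":0,"az":0,"dx":0,"dy":0,"dz":-45,"fingers":40},{"ax":0,"ay":0,"az":0,"dx":0,"dy":0,"dz":-65,"fingers":40},{"ax":0,"ay":0,"az":0,"dx":0,"dy":0,"dz":-80,"fingers":40},{"ax":0,"ay":0,"az":0,"dx":0,"dy":0,"dz":-85,"fingers":40},{"ax":0,"ay":0,"az":0,"dx":0,"dy":0,"dz":-85,"fingers":40}]'; python3 go.py .5212 .0296 .185
```

```text
clock: 53.12
tool_pos: [0.5755, 0.2909, 0.1022]
orientation: [-179.9, 0.0, -90.2]
force: [-0.0, -0.3, 0.2]
opening: 0.0748
clock: 53.88
tool_pos: [0.5753, 0.2909, 0.1016]
orientation: [-180.0, 0.0, -90.2]
force: [-0.5, 0.1, 5.5]
opening: 0.0537
clock: 54.75
tool_pos: [0.5747, 0.2907, 0.186]
orientation: [180.0, 0.0, -90.2]
force: [0.3, -0.3, -4.0]
opening: 0.0532
pos [0.5747 0.2907 0.186 ] ori [ 1.7999e+02  1.0000e-02 -9.0210e+01] open 0.0532 t 54.75 J [ 44.1  19.2  -6.7  -0.  -64.1 -44.3]
dxyz [261.3  52.6   1. ] axyz [ 0.01  0.01 -0.21]
```

```bash
python3 -m inch '[{"ax":0,"ay":0,"az":0,"dx":15,"dy":3,"dz":0,"fingers":40},{"ax":0,"ay":0,"az":0,"dx":50,"dy":10,"dz":0,"fingers":40},{"ax":0,"ay":0,"az":0,"dx":95,"dy":19,"dz":0,"fingers":40},{"ax":0,"ay":0,"az":0,"dx":140,"dy":28,"dz":0,"fingers":40},{"ax":0,"ay":0,"az":0,"dx":185,"dy":37,"dz":0,"fingers":40},{"ax":0,"ay":0,"az":0,"dx":225,"dy":45,"dz":0,"fingers":40},{"ax":0,"ay":0,"az":0,"dx":250,"dy":50,"dz":0,"fingers":40},{"ax":0,"ay":0,"az":0,"dx":261,"dy":53,"dz":0,"fingers":40}]'; python3 -m inch '[{"ax":0,"ay":0,"az":0,"dx":0,"dy":0,"dz":0,"fingers":40},{"ax":0,"ay":0,"az":0,"dx":0,"dy":0,"dz":0,"fingers":40},{"ax":0,"ay":0,"az":0,"dx":0,"dy":0,"dz":0,"fingers":40}]'; python3 go.py .5212 .0298 .1056
python3 - <<'E'
from ov import *
s=snapshot("scene"); draw(s["image"],[],(220,100,420,300),3,"pics/j5.png")
E
```

```text
clock: 55.75
tool_pos: [0.5199, 0.028, 0.1856]
orientation: [179.9, -0.0, -90.3]
force: [0.4, 0.3, -3.2]
opening: 0.0531
clock: 56.12
tool_pos: [0.5212, 0.0306, 0.1859]
orientation: [180.0, -0.0, -90.1]
force: [-0.3, 0.3, -4.3]
opening: 0.0532
pos [0.5212 0.0306 0.1859] ori [179.99  -0.   -90.15] open 0.0532 t 56.12 J [ 24.9   8.  -21.9  -0.  -60.2 -25.1]
dxyz [ 0.8 -0.  80.3] axyz [ 0.01 -0.   -0.15]
```

View pics/j5.png

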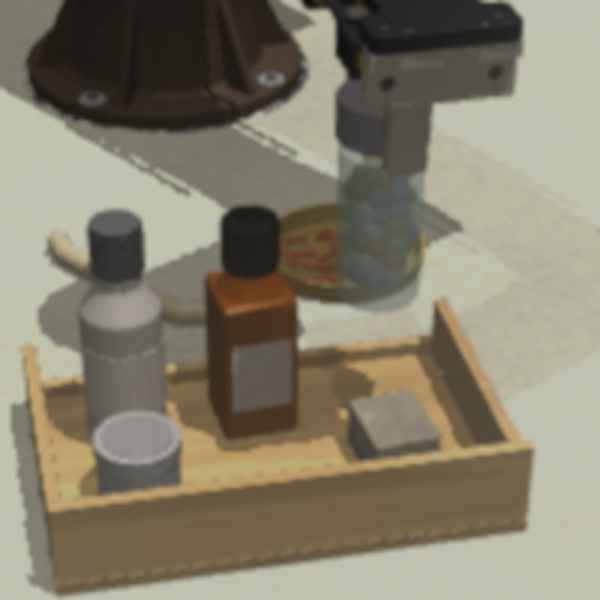

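The patina bottle is back upright. The jar hangs over its place, so I'll lower it.

```bash
python3 -m inch '[{"ax":0,"ay":0,"az":0,"dx":0,"dy":0,"dz":15,"fingers":40},{"ax":0,"ay":0,"az":0,"dx":0,"dy":0,"dz":38,"fingers":40},{"ax":0,"ay":0,"az":0,"dx":0,"dy":0,"dz":58,"fingers":40},{"ax":0,"ay":0,"az":0,"dx":0,"dy":0,"dz":72,"fingers":40},{"ax":0,"ay":0,"az":0,"dx":0,"dy":0,"dz":78,"fingers":40},{"ax":0,"ay":0,"az":0,"dx":0,"dy":0,"dz":80,"fingers":40},{"ax":0,"ay":0,"az":0,"dx":0,"dy":0,"dz":80,"fingers":40},{"ax":0,"ay":0,"az":0,"dx":0,"dy":0,"dz":80,"fingers":40}]'; python3 go.py .5212 .0298 .1056
```

```text
clock: 57.18
tool_pos: [0.5214, 0.03, 0.1067]
orientation: [-179.9, 0.0, -90.2]
force: [0.6, 0.3, -3.3]
opening: 0.0533
pos [0.5214 0.03   0.1067] ori [-1.7994e+02  2.0000e-02 -9.0200e+01] open 0.0533 t 57.17 J [ 24.8  12.7 -27.7   0.  -49.5 -25. ]
dxyz [0.2 0.2 1.1] axyz [-0.06  0.02 -0.2 ]
```

```bash
python3 -m inch '[{"ax":0,"ay":0,"az":0,"dx":0,"dy":0,"dz":1,"fingers":40},{"ax":0,"ay":0,"az":0,"dx":0,"dy":0,"dz":1.5,"fingers":40},{"ax":0,"ay":0,"az":0,"dx":0,"dy":0,"dz":1.5,"fingers":40}]'; python3 -m inch '[{"ax":0,"ay":0,"az":0,"dx":0,"dy":0,"dz":0,"fingers":75},{"ax":0,"ay":0,"az":0,"dx":0,"dy":0,"dz":0,"fingers":75},{"ax":0,"ay":0,"az":0,"dx":0,"dy":0,"dz":0,"fingers":75},{"ax":0,"ay":0,"az":0,"dx":0,"dy":0,"dz":0,"fingers":75},{"ax":0,"ay":0,"az":0,"dx":0,"dy":0,"dz":-30,"fingers":75},{"ax":0,"ay":0,"az":0,"dx":0,"dy":0,"dz":-60,"fingers":75},{"ax":0,"ay":0,"az":0,"dx":0,"dy":0,"dz":-120,"fingers":75}, {"ax":0,"ay":0,"az":0,"dx":0,"dy":0,"dz":-120,"fingers":75}]'; python3 -m inch '[{"ax":0,"ay":0,"az":0,"dx":-100,"dy":10,"dz":0,"fingers":75},{"ax":0,"ay":0,"az":0,"dx":-200,"dy":20,"dz":0,"fingers":75},{"ax":0,"ay":0,"az":0,"dx":-220,"dy":25,"dz":0,"fingers":75},{"ax":0,"ay":0,"az":0,"dx":-220,"dy":25,"dz":0,"fingers":75},{"ax":0,"ay":0,"az":0,"dx":-220,"dy":25,"dz":0,"fingers":75},{"ax":0,"ay":0,"az":0,"dx":-220,"dy":25,"dz":0,"fingers":75}]'
python3 o1.py z "dict(flux=(.516,-.122),pat=(.518,-.046),jar=(.521,.029),tin=(.5755,-.1265),stone=(.581,.0225),rack=(.553,-.047,-.04),tray=(.495,.3005,-.12),stand=(.464,-.3085),spool=(.4645,-.3085))"
```

```text
clock: 57.55
tool_pos: [0.5214, 0.03, 0.1056]
orientation: [-179.9, 0.0, -90.2]
force: [-2.8, 0.3, 4.9]
opening: 0.0533
clock: 58.55
tool_pos: [0.5237, 0.0305, 0.2295]
orientation: [-179.5, 0.1, -90.2]
force: [0.0, -0.3, -0.5]
opening: 0.0752
clock: 59.3
tool_pos: [0.4965, 0.2497, 0.224]
orientation: [180.0, -0.0, -90.2]
force: [-0.0, -0.1, 0.3]
opening: 0.0748
```

View pics/z_scene0.png

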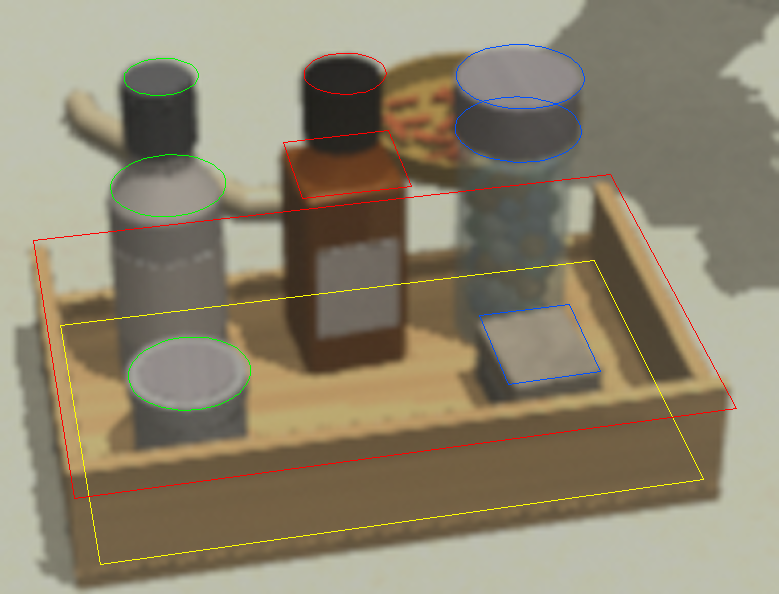

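View pics/z_top0.png

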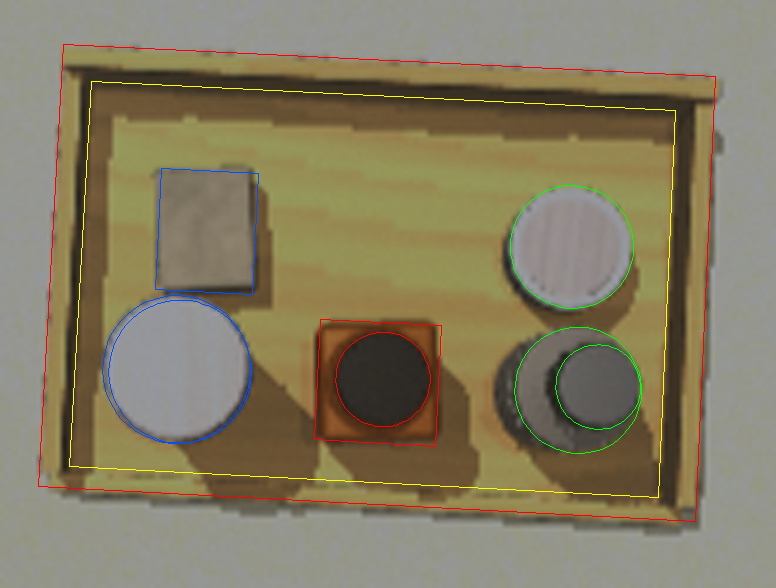

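View pics/z_top2.png

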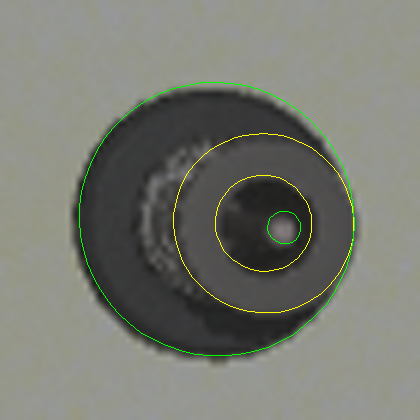

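All objects sit on their starting outlines within 1–2 mm. The spool is seated round the spindle: in the top crop its bore is at (263,222) and the spindle tip at (284,228). The arm is clear, so I'll hand in.

```bash
python3 -c "
from plant import *
print(close_job())"
```

```text
the job is handed in; nothing more can be done
None
```

I finished all the steps and handed the job in at about 60 s of the 139 s allowed; the hand-in reports no verdict.

- **What I did:** I stood the jar, patina bottle and flux bottle on the tray. Then I lifted the spool diagonally and lowered it over the spindle. I put the flux bottle, patina bottle and jar back in the rack, in that order. Each was gripped by its cap or lid.
- **Last checks:** In both camera views, both bottles and the jar stand upright on their starting outlines, within about 1–2 mm. The nail tin and rubbing stone still match theirs. The spool matches the outline of a spool resting on the base, centred within about 2 mm of the spindle. The gripper was open and clear of everything.
- **One slip:** On the way to the flux bottle I issued a relative move once too often. The arm overshot about 60 mm in free air at 0.21 m height and touched nothing.

No check failed or disagreed.

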